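# Nip up a mixer's cartridge nut in a tight tiled corner

## Task

The sink mixer beside the tiled corner has a new cartridge: fit the small ring of the spanner over the brass nut and turn the nut clockwise, lifting and reseating the spanner whenever the tiles or the spout pillar end the swing, until the nut comes up hard, and nip it up there with about 1 N m. Work gently: do not strain the nut beyond that, or the cartridge cracks; do not bang the tiles or the tap, turn the nut only with the spanner and leave everything else where it is. When done, lay the spanner flat on the rubber mat again, right way up as it lay.

Things in the scene. Friction and masses are not known exactly. Their poses are not given: they have to be found in the camera images.
- nut (a joint): Angle of the brass nut to tighten, rad; upright axis. It grows as the nut turns clockwise seen from above and ends at 3.20, where the nut is hard home; it starts 1.6 to 2.3 short of that. It turns against a drag of 0.3 N m, rising to 0.4 N m near the end, and stays where it is left; then 0.8 to 1.2 N m nips it up, much more cracks the cartridge.
- nut_hex (a point): Point on the nut's axis, inside the nut (turns with it). Hexagon 32 mm across flats, 13 mm tall, from 5.5 mm below this point to 7.5 mm above, the top 3 mm bevelled; z up, x at one of the six corners. Below it the nut's round collar, 47 mm across, on which the spanner's ring comes to rest. Out of it stand the fixed cartridge, 23 mm across, to 15 mm above this point, and its stem, 8 mm square, to 36 mm.
- spanner_ring (a point): Centre, half-way up, of the spanner's small ring, 48 mm across, 11 mm thick, its six-sided hole 33.3 mm across flats. z up as it lies and as it goes on the nut; x points from the handle outwards, at a corner of the hole: it fits when this x and the nut's x differ by a multiple of 60 degrees (give or take 4; under load a little more); fully on, this point lies at nut_hex.
- spanner_grip (a point): Middle of the handle, near the balance point. Steel offset ring spanner, 0.63 to 0.84 kg, 291 mm long: handle 18 mm wide, 12 mm thick, 140 mm long, raised, so that it lies like a bridge on its two rings, its middle 22.5 mm above what it lies on. Axes as spanner_ring, which is 110 mm along x from here and 17 mm lower. The larger ring at the other end is too big for the nut.
- boxing: Tiled pipe boxing beside the tap, ochre, fixed, 150 mm (x) by 90 mm (y), 120 mm tall; it ends the swing on one side. Origin on the worktop below the nut's axis (nut_hex is 67.5 mm above); x away from the sink bowl, y from nut to spout pillar. Its corner next to the swing is at x -75, y -34 mm.
- mixer: Chromed tap, fixed; origin and axes as boxing. Its spout pillar, 40 mm across, 130 mm tall, at y 85 mm, ends the swing on the other side; the spout is swung back over +x. A spanner on the nut can point from 18 degrees on the boxing side to 70 degrees on the spout side of this frame's -x (over the bowl); clockwise is from boxing to spout.
- mat: Black rubber mat on the worktop, 340 mm (x) by 210 mm (y), 4 mm thick, fixed; origin at the centre of its underside. The spanner starts on it and goes back on it.
- tap_lever_mid (a point): Chromed lever taken off the tap: hub 44 mm across, 36 mm tall, with a 75 mm arm along x; stands on the mat. Point half-way up the hub. Leave alone.
- soap_bottle_mid (a point): Red washing-up bottle, 62 mm across, 200 mm tall, on the sink's ledge. Point half-way up. Leave alone.
- mug_mid (a point): Blue mug, 80 mm across, 92 mm tall, on the drainer. Point half-way up. Leave alone.

How it is judged:
On the way, in this order (a step that is already met when the one before it is completed fails the run):
1. the small ring is fully down over the nut (horizontal distance between spanner_ring and nut_hex below 0.003 m and distance between spanner_ring and nut_hex below 0.005 m), for 0.2 s.
2. the nut is hard home (within 0.04 rad) and the spanner bears on it firmly there: some 0.7 N m or more (value of joint nut above 3.16 rad and contact force between spanner and nut above 115 N), for 0.2 s.
At the end, for the whole second after the job is handed in: The nut is within 0.04 rad of its hard stop; the spanner lies right way up and flat (within 0.12 rad) on the mat, the middle of its handle over the mat, and is let go (value of joint nut above 3.16 rad and x of spanner_grip in the frame of mat between -0.165 and 0.165 m and y of spanner_grip in the frame of mat between -0.1 and 0.1 m and z of spanner_grip in the frame of mat below 0.033 m and angle between spanner_grip's own z axis and vertical below 0.12 rad and velocity of joint nut below 0.05 rad/s); the robot touches nothing.
It fails at once if the nut strained by the spanner: some 1.6 N m or more (contact force between spanner and nut above 320 N).
It fails at once if the tiles struck or pushed with more than 20 N (contact force between anything else and boxing above 20 N).
It fails at once if the tap's body or spout struck or pushed with more than 20 N (contact force between anything else and mixer above 20 N).
It fails at once if the nut touched by the gripper instead of the spanner (contact force between the fingers and nut above 1 N).
It fails at once if the lever, the bottle or the mug moved by more than 30 mm (distance of any of tap_lever_mid, soap_bottle_mid, mug_mid from where it was at the start of the episode above 0.03 m).
It also fails if it takes over 72 s, if anything falls off the work surface, if the arm or the gripper's body presses on something with over 40 N, if the wrist force passes 120 N, or if a joint passes its speed limit or range.

## Robot

A 6-joint arm with a two-finger parallel gripper is mounted at the origin on the work surface. World frame = base frame: x ahead of the robot, y to its left, z up, the work surface at z = 0. Lengths are in m, angles in rad, forces in N, time in s.
With the tool pointing down it reaches from about 0.3 to 1 m from the base axis. Payload 5.1 kg.
Tool frame: the origin (TCP) lies at the very end of the fingers, on their centre line; the grasp point (between the pads) lies 19 mm behind it; z points along the fingers, y is the line along which they close (so a half turn about z gives the same grasp; the last joint's range is limited). The gripper opens to 95 mm and grips with 3 to 60 N. Pads are 20 mm wide; open, the fingers measure 119 mm over their backs; the gripper's body (75 mm by 180 mm) begins 59 mm behind the grasp point.
Start: joints at [1.218, 0.124, 1.65, -0, 1.367, -0.083], TCP at [0.173, 0.626, 0.183] pointing down, gripper open.
Joint ranges: [-2.61, 2.61], [-1.02, 2.33], [0.03, 2.71], [-1.35, 4.49], [0.32, 2.68], [-2.91, 2.91]. Speed limits (rad/s): [2.57, 2.57, 3.14, 3.14, 3.14, 3.14].

## Interface

Orientations are given as a rotation vector (axis times angle).
In Python, from cell import r, viewer gives the robot as it stands.
- The arm moves only by the shell command python3 -m inch 'ROWS' [FORCE]. ROWS is a JSON object of lists of equal length, an entry for each row: "twist": the turn, a rotation vector about the tool's x, y, z in degrees, a list of three; "delta_pos": the shift along the tool's x, y, z in m, a list of three; "fingers": the closure in counts, from 0 (fully open) to 255 (shut). In form: {"twist": [[wx, wy, wz], ...], "delta_pos": [[dx, dy, dz], ...], "fingers": [fingers, ...]}. A call has exactly 5 rows; each row shifts and turns the commanded pose from where the row before left it, along the tool's axes as they then stand; what a row does not reach is not made up. A row lasts 1/10 s, in which the tool goes at most 50 mm and 8.59 degrees, less where a joint would pass 70% of its speed; a pose out of reach is approached as far as the arm can. A call is refused whole if a number of a shift passes 0.05 or a number of a turn 8.59, either way. A call with a gripper value outside its range is refused whole. The fingers move at their own pace and stop on an object; FORCE is the grip in N (left out, the last holds). Time passes only in rows, so rows that do not move let the fingers close, or fill a call up. It gives the time, the measured TCP pose, the force, the opening and the grip force at its end, in the units of the state.
- r.get_state(): the state, without advancing time (a new reading comes with each control period).
- viewer.capture(name): name is "side" or "top" or "wrist"; returns a dict with "pixels" (384x512x3 uint8, red, green, blue), "mtx" (3x3 intrinsics, pixels), "k1" (the pictures are not rectified: a ray, as slopes to the right and down, at radius r is drawn at 1 + k1 r^2 times it, then the intrinsics apply), "xyz" and "rotation" of the camera in the world; the wrist camera has in their place "hand_eye" (4x4, takes a point from camera to tool coordinates, whose origin is the TCP and whose axes are the flange's). Camera axes: x right, y up, looking along -z (the intrinsics and any distortion apply to the point x, -y, -z); pixel columns grow to the right and rows downward; lengths in m; the calibration is good to about 2 mm. A picture is of the moment at which its call begins: read the wrist's pose just before it. There is no depth.
- r.job_done(): hands the job in; it is judged then, once.
The state is a dict: "time": time; "qpos": joint angles; "joint_vel": joint speeds; "tau": joint torques, N m; "tool_pos": TCP position; "orientation": TCP orientation; "ft_force": force on the tool from outside, world axes, zero at the start; "torque": the same for the moment, N m; "width": finger opening in m; "grip_force": force on a finger pad.
Only numpy, scipy, OpenCV 4.12 (cv2) and the standard library are available. Lean on these libraries where they do the work, as an engineer would, in place of code of your own. Each camera call takes 0.05 s, during which the arm holds its last target. There are 200 camera calls.

## Working session

There is one attempt and no reset: what is moved stays moved. The work goes in short steps, Python scripts to look and compute and a shell command to move; the robot and the scene stay as the last step left them, time stands still between calls to the robot, and variables do not carry over. Pictures are saved under pics/ and viewed, at most 10 in all, crops included, and the job is handed in when it is done.

```bash
ls; mkdir -p pics; cat > h.py <<'E'
import numpy as np,cv2
from cell import r,viewer
from scipy.spatial.transform import Rotation as R
def cam(name):
    s=r.get_state(); c=viewer.capture(name)
    if 'hand_eye' in c:
        T=np.eye(4);T[:3,:3]=R.from_rotvec(s['orientation']).as_matrix();T[:3,3]=s['tool_pos'];T=T@np.array(c['hand_eye'])
        c['P'],c['R']=T[:3,3],T[:3,:3]
    else:
        c['P']=np.array(c['xyz']);q=np.array(c['rotation']);c['R']=q if q.shape==(3,3) else (R.from_rotvec(q).as_matrix() if q.size==3 else None)
    c['bgr']=np.ascontiguousarray(np.array(c['pixels'])[:,:,::-1]);return c
def ray(c,uv):
    K=np.array(c['mtx']);d=(np.array(uv,float)-[K[0,2],K[1,2]])/[K[0,0],K[1,1]]
    s=d.copy()
    for _ in range(20): s=d/(1+c['k1']*(s@s))
    return c['R']@np.array([s[0],-s[1],-1.])
def onz(c,uv,z):
    d=ray(c,uv);return c['P']+d*(z-c['P'][2])/d[2]
def pix(c,p):
    q=c['R'].T@(np.array(p)-c['P']);s=np.array([q[0],-q[1]])/-q[2];s=s*(1+c['k1']*(s@s));K=np.array(c['mtx'])
    return s*[K[0,0],K[1,1]]+[K[0,2],K[1,2]]
E
python3 - <<'E'
from h import *
s=r.get_state();print(s)
for n in ('top','wrist','side'):
    c=cam(n);cv2.imwrite(f'pics/{n}0.png',c['bgr']);print(n,c['P'],c['R'],c['mtx'],c['k1'],c.get('rotation'))
E
```

```text
pics
{'time': 0.0, 'qpos': array([ 1.21839957e+00,  1.24509029e-01,  1.65166396e+00, -1.31596754e-05,
        1.36747837e+00, -8.26026973e-02]), 'joint_vel': array([ 0.00047879,  0.00059394, -0.00012247,  0.00024054, -0.00105755,
        0.00074523]), 'tau': array([-8.51752848e-04, -4.17624986e+01, -3.59922695e+01,  7.74352555e-02,
        4.94042574e-02, -1.80515458e-04]), 'tool_pos': array([0.17303761, 0.62581788, 0.1815905 ]), 'orientation': array([-0.42244496, -3.11262311,  0.00316156]), 'ft_force': array([ 0.6018719 ,  0.00586683, -0.14984814]), 'torque': array([ 0.00153397,  0.02101262, -0.01962295]), 'grip_force': 0.0, 'width': 0.09521911884830725}
top [0.44741731 0.03960381 1.53318079] [[-0.00786885  0.99845245 -0.05505259]
 [-0.9998326  -0.00876528 -0.0160608 ]
 [-0.01651849  0.05491699  0.99835428]] [[397.39273797   0.         258.91925421]
 [  0.         397.39273797 187.92399332]
 [  0.           0.           1.        ]] -0.10784289915607183 [ 0.05607254 -0.03044198 -1.57864756]
wrist [0.0930394  0.6491582  0.38466263] [[ 0.26605686 -0.92081261 -0.28516291]
 [ 0.96395513  0.2535156   0.08074863]
 [-0.00206111 -0.29636798  0.95507161]] [[338.71505174   0.         255.79748489]
 [  0.         338.71505174 187.26628156]
 [  0.           0.           1.        ]] -0.07114249332494967 None
side [ 0.40683945 -0.77840081  0.79148116] [[ 0.98710652  0.10584251 -0.12007535]
 [-0.16005236  0.64333774 -0.74866534]
 [-0.00199161  0.75823078  0.65198322]] [[367.94041945   0.         251.42732419]
 [  0.         367.94041945 186.21114493]
 [  0.           0.           1.        ]] -0.009750756441620807 [ 0.85885651 -0.06730191 -0.15154697]
```

View pics/top0.png

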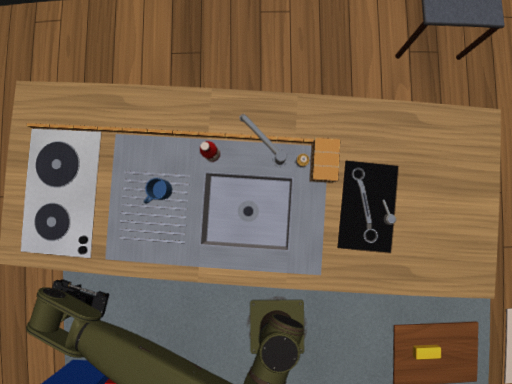

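View pics/side0.png

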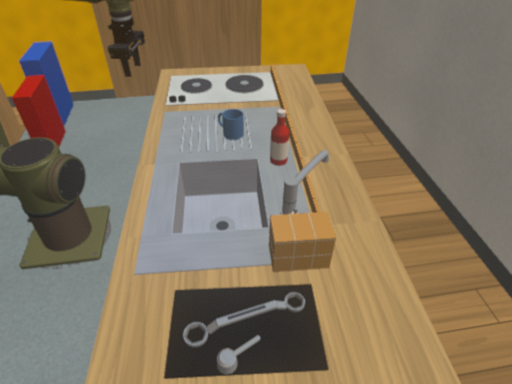

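The top view shows the nut at about (302,160), pillar (280,160), boxing (326,160), spanner rings at (359,173) and (371,236), and the lever hub at (389,218). I'll measure these from masks.

```bash
python3 - <<'E'
from h import *
c=cam('top');b=c['bgr'];hsv=cv2.cvtColor(b,cv2.COLOR_BGR2HSV)
dark=cv2.inRange(hsv,(0,0,0),(180,255,40));roi=np.zeros_like(dark);roi[140:260,330:405]=255;dark&=roi
hull=cv2.convexHull(cv2.findNonZero(dark));rc=cv2.minAreaRect(hull);print('mat',rc)
for q in cv2.boxPoints(rc):print(onz(c,q,.004))
m=np.zeros_like(dark);cv2.fillConvexPoly(m,hull,255);m=cv2.erode(m,np.ones((5,5)));
sp=m&cv2.inRange(hsv,(0,0,60),(180,255,255))
n,l,st,ce=cv2.connectedComponentsWithStats(sp)
for i in range(1,n):
  if st[i,4]>30:
    print(st[i],ce[i]);
    if st[i,4]>200: cv2.imwrite('pics/m.png',(l==i)*np.uint8(255))
    L=(l==i)
for (y0,y1,name) in((160,186,'A'),(222,250,'B')):
    k=np.zeros_like(sp);k[y0:y1,345:382]=sp[y0:y1,345:382]
    print(name,cv2.minEnclosingCircle(cv2.findNonZero(k)))
for nm,uv,z in(('ringA',(359,173),.014),('ringB',(371,236),.014),('nut',(302,160),.07),('pillar',(280,160),.13),('mug',(158,188),.09),('soap',(208,149),.2)):print(nm,onz(c,uv,z))
cr=np.hstack([cv2.resize(b[150:260,335:405],None,fx=5,fy=5,interpolation=2),cv2.resize(b[120:230,260:345],None,fx=5,fy=5,interpolation=2)]);cv2.imwrite('pics/c1.png',cr)
E
```

```text
mat ((367.7464294433594, 206.25296020507812), (52.86832809448242, 86.86914825439453), 5.26239538192749)
[ 0.30183342 -0.23524903  0.004     ]
[ 0.63498216 -0.27198996  0.004     ]
[ 0.614814   -0.47892833  0.004     ]
[ 0.2800692  -0.43980382  0.004     ]
[352 168  26  75 395] [364.87088608 204.96708861]
[383 200   9  24  99] [387.37373737 213.32323232]
A ((359.0853576660156, 176.6707305908203), 9.203423500061035)
B ((370.0, 232.0), 10.440406799316406)
ringA [ 0.58532675 -0.32159597  0.014     ]
ringB [ 0.3432367  -0.36331822  0.014     ]
nut [ 0.63023989 -0.09718939  0.07      ]
pillar [ 0.62342352 -0.01345601  0.13      ]
mug [0.52997882 0.4341395  0.09      ]
soap [0.65481034 0.23291867 0.2       ]
```

View pics/c1.png

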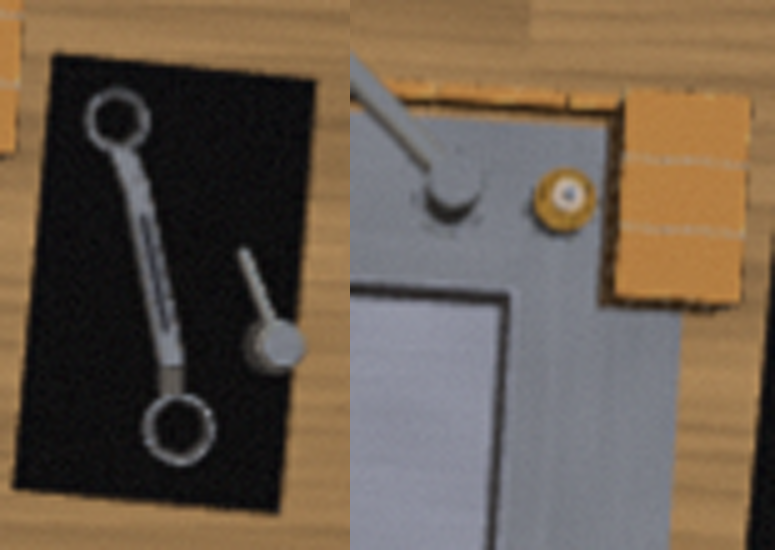

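The small ring is the far one, A at about (0.585,-0.322), and the spanner x axis is about +10° from world x. I'll move the arm to hover there.

```bash

R1='{"twist":[[0,0,0],[0,0,0],[0,0,0],[0,0,0],[0,0,0]],"delta_pos":[[-0.0214,-0.0344,-0.003],[-0.0214,-0.0344,-0.003],[-0.0214,-0.0344,-0.003],[-0.0214,-0.0344,-0.003],[-0.0214,-0.0344,-0.003]],"fingers":[0,0,0,0,0]}' >/dev/null
python3 -m inch '{"twist":[[0,0,0],[0,0,0],[0,0,0],[0,0,0],[0,0,0]],"delta_pos":[[-0.0214,-0.0344,-0.006],[-0.0214,-0.0344,-0.006],[-0.0214,-0.0344,-0.006],[-0.0214,-0.0344,0],[-0.0214,-0.0344,0]],"fingers":[0,0,0,0,0]}'
python3 -m inch '{"twist":[[0,0,0],[0,0,0],[0,0,0],[0,0,0],[0,0,0]],"delta_pos":[[-0.0214,-0.0344,0],[-0.0214,-0.0344,0],[-0.0214,-0.0344,0],[-0.0214,-0.0344,0],[-0.0214,-0.0344,0]],"fingers":[0,0,0,0,0]}'
python3 -m inch '{"twist":[[0,0,0],[0,0,0],[0,0,0],[0,0,0],[0,0,0]],"delta_pos":[[-0.0214,-0.0344,0],[-0.0214,-0.0344,0],[-0.0214,-0.0344,0],[-0.0214,-0.0344,0],[-0.0214,-0.0344,0]],"fingers":[0,0,0,0,0]}'
python3 -m inch '{"twist":[[0,0,0],[0,0,0],[0,0,0],[0,0,0],[0,0,0]],"delta_pos":[[-0.0214,-0.0344,0],[-0.0214,-0.0344,0],[-0.0214,-0.0344,0],[-0.0214,-0.0344,0],[-0.0214,-0.0344,0]],"fingers":[148,148,148,148,148]}'
python3 -m inch '{"twist":[[0,0,0],[0,0,0],[0,0,0],[0,0,0],[0,0,0]],"delta_pos":[[-0.0214,-0.0344,0],[-0.0214,-0.0344,0],[-0.0214,-0.0344,0],[-0.0214,-0.0344,0],[-0.0214,-0.0344,0]],"fingers":[148,148,148,148,148]}'
python3 -m inch '{"twist":[[0,0,-8.3],[0,0,-8.3],[0,0,-8.3],[0,0,0],[0,0,0]],"delta_pos":[[0,0,0],[0,0,0],[0,0,0],[0,0,0],[0,0,0]],"fingers":[148,148,148,148,148]}'
python3 - <<'E'
from h import *
s=r.get_state();print(s['qpos'],s['tool_pos'],s['orientation'],s['ft_force'])
c=cam('wrist');cv2.imwrite('pics/w1.png',c['bgr'])
E
```

```text
time: 0.7
tool_pos: [0.2307, 0.4307, 0.2009]
orientation: [0.422, 3.113, 0.0]
ft_force: [0.4, -0.2, -0.6]
width: 0.0951
grip_force: 0.0
time: 1.2
tool_pos: [0.2878, 0.2364, 0.2007]
orientation: [0.421, 3.113, 0.0]
ft_force: [0.5, 0.6, 0.9]
width: 0.0953
grip_force: 0.0
time: 1.7
tool_pos: [0.3452, 0.042, 0.2009]
orientation: [0.422, 3.112, 0.0]
ft_force: [0.8, -0.1, -0.4]
width: 0.0953
grip_force: 0.0
time: 2.2
tool_pos: [0.4025, -0.1525, 0.2008]
orientation: [0.424, 3.112, 0.0]
ft_force: [-0.6, 0.2, 0.1]
width: 0.0603
grip_force: 0.0
time: 2.7
tool_pos: [0.4598, -0.3467, 0.2005]
orientation: [-0.423, -3.113, -0.001]
ft_force: [0.3, -0.1, 0.4]
width: 0.0399
grip_force: 0.0
time: 3.2
tool_pos: [0.4596, -0.3449, 0.2007]
orientation: [0.254, -3.131, -0.0]
ft_force: [-0.5, 0.0, 0.3]
width: 0.0401
grip_force: 0.0
[-7.37192231e-01 -5.23638842e-02  1.80121924e+00  3.59175905e-05
  1.39300521e+00 -2.46980781e+00] [ 0.45962069 -0.34490164  0.20069225] [ 2.53885179e-01 -3.13115921e+00 -3.45079217e-04] [-4.84225695e-01  1.72253615e-04  2.68916170e-01]
```

View pics/w1.png

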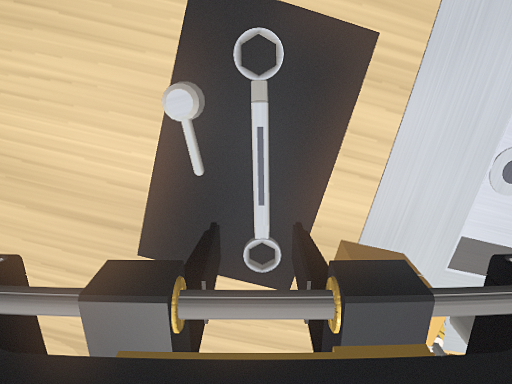

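The wrist picture shows the big ring at (258,54), the small ring at (262,255), the handle between them and the lever at (183,102). Next I'll measure the ring centres and the axis.

```bash
python3 - <<'E'
from h import *
s=r.get_state();M=R.from_rotvec(s['orientation']).as_matrix();print(M[:,0],M[:,1])
b=cv2.imread('pics/w1.png');c=cam('wrist');b=c['bgr'];g=cv2.cvtColor(b,cv2.COLOR_BGR2GRAY)
m=(g>100).astype(np.uint8)*255
P={}
for n,(x0,x1,y0,y1) in {'big':(225,292,20,84),'small':(236,288,238,275)}.items():
    k=np.zeros_like(m);k[y0:y1,x0:x1]=m[y0:y1,x0:x1]
    inv=np.zeros_like(m);inv[y0:y1,x0:x1]=255-m[y0:y1,x0:x1]
    nn,l,st,ce=cv2.connectedComponentsWithStats(inv)
    cx,cy=(x0+x1)//2,(y0+y1)//2
    i=l[cy,cx];print(n,st[i],ce[i],cv2.minEnclosingCircle(cv2.findNonZero(k)))
    cs,_=cv2.findContours((l==i).astype(np.uint8),0,1);pts=np.array([onz(c,p[0],.015)[:2] for p in cs[0]])
    print(pts.min(0),pts.max(0),pts.mean(0));P[n]=onz(c,ce[i],.0115);print(P[n])
d=P['small']-P['big'];print(np.linalg.norm(d),np.degrees(np.arctan2(d[1],d[0])))
for y in (130,160,190):
    xs=np.flatnonzero(m[y,235:290])+235;a,e=onz(c,(xs.min(),y),.0325),onz(c,(xs.max(),y),.0325);print((a+e)/2,np.linalg.norm(a-e))
E
```

```text
[-9.86851145e-01 -1.61631726e-01  6.06776467e-05] [-1.61631720e-01  9.86851142e-01  1.01947972e-04]
big [ 241   34   36   42 1114] [258.12746858  54.50448833] ((258.5, 55.48214340209961), 28.521713256835938)
[ 0.32700235 -0.38010855] [ 0.3689584  -0.33949896] [ 0.34797453 -0.36025613]
[ 0.3475343  -0.36034707  0.0115    ]
small [249 243  26  22 412] [261.58980583 253.61407767] ((261.83026123046875, 254.38990783691406), 19.016185760498047)
[ 0.56850635 -0.33360247] [ 0.59850946 -0.29976272] [ 0.58353536 -0.31673198]
[ 0.58532973 -0.31625433  0.0115    ]
0.24184878479276709 10.504649561600589
[ 0.42592176 -0.34539364  0.0325    ] 0.017485924359343423
[ 0.45890787 -0.33928866  0.0325    ] 0.01680774810047304
[ 0.49370161 -0.33342741  0.0325    ] 0.01726333691156163
```

```bash

python3 -m inch '{"twist":[[0,0,-1],[0,0,0],[0,0,0],[0,0,0],[0,0,0]],"delta_pos":[[-0.0186,0.0061,0.04],[0,0,0.045],[0,0,0.045],[0,0,0.035],[0,0,0.026]],"fingers":[148,148,148,148,148]}'
python3 -m inch '{"twist":[[0,0,0],[0,0,0],[0,0,0],[0,0,0],[0,0,0]],"delta_pos":[[0,0,0],[0,0,0],[0,0,0],[0,0,0],[0,0,0]],"fingers":[148,255,255,255,255]}' 50
python3 -m inch '{"twist":[[0,0,0],[0,0,0],[0,0,0],[0,0,0],[0,0,0]],"delta_pos":[[0,0,0],[0,0,0],[0,0,0],[0,0,0],[0,0,0]],"fingers":[255,255,255,255,255]}'
python3 -m inch '{"twist":[[0,0,0],[0,0,0],[0,0,0],[0,0,0],[0,0,0]],"delta_pos":[[0,0,-0.01],[0,0,-0.03],[0,0,-0.04],[0,0,-0.04],[0,0,-0.03]],"fingers":[255,255,255,255,255]}'
python3 -m inch '{"twist":[[0,0,0],[0,0,0],[0,0,0],[0,0,0],[0,0,0]],"delta_pos":[[0,0,-0.04],[0,0,0],[0,0,0],[0,0,0],[0,0,0]],"fingers":[255,255,255,255,255]}'
python3 - <<'E'
from h import *
s=r.get_state();print(s['tool_pos'],s['ft_force'],s['torque'])
c=cam('wrist');cv2.imwrite('pics/w2.png',c['bgr'])
E
```

```text
time: 3.8
tool_pos: [0.4758, -0.3346, 0.0069]
orientation: [0.284, -3.126, -0.004]
ft_force: [-0.2, -0.2, 0.5]
width: 0.0397
grip_force: 0.0
time: 4.3
tool_pos: [0.4781, -0.3368, 0.0117]
orientation: [-0.285, 3.126, -0.003]
ft_force: [-0.9, 0.5, 0.7]
width: 0.0134
grip_force: 0.0
time: 4.8
tool_pos: [0.477, -0.3359, 0.0098]
orientation: [0.286, -3.128, -0.0]
ft_force: [-0.4, -0.5, -0.5]
width: 0.0004
grip_force: 0.0
time: 5.3
tool_pos: [0.4778, -0.3366, 0.1638]
orientation: [-0.286, 3.126, -0.004]
ft_force: [0.5, -0.5, 0.7]
width: 0.0006
grip_force: 0.0
time: 5.8
tool_pos: [0.4762, -0.3353, 0.198]
orientation: [0.286, -3.126, -0.004]
ft_force: [-0.4, 0.0, -0.4]
width: 0.0004
grip_force: 0.0
[ 0.47622996 -0.3352637   0.19796317] [-0.42976006  0.00491661 -0.39328147] [0.07602515 0.03984597 0.0117313 ]
```

View pics/w2.png

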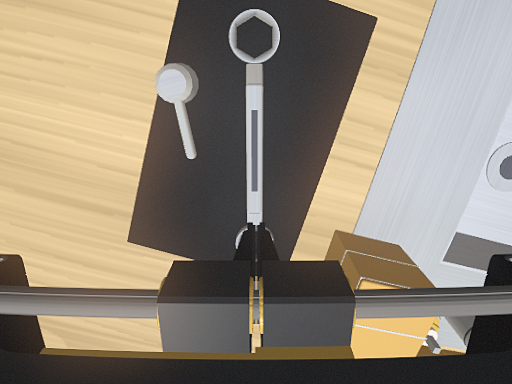

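The picture shows the spanner still on the mat and the fingers closed on nothing. I'll check heights by triangulating across views.

```bash
python3 - <<'E'
from h import *
c=cam('wrist');s=r.get_state();print('tcp px',pix(c,s['tool_pos']))
# holes / lever, triangulated
sd=cam('side');b=sd['bgr'];cv2.imwrite('pics/s1.png',b)
tp=cam('top')
def tri(l):
    A=np.zeros((3,3));v=np.zeros(3)
    for cc,uv in l:
        d=ray(cc,uv);d/=np.linalg.norm(d);Q=np.eye(3)-np.outer(d,d);A+=Q;v+=Q@cc['P']
    return np.linalg.solve(A,v)
g=cv2.cvtColor(b,cv2.COLOR_BGR2GRAY)
def hole(im,seed,box):
    g=cv2.cvtColor(im,cv2.COLOR_BGR2GRAY);x0,x1,y0,y1=box
    m=np.zeros(g.shape,np.uint8);m[y0:y1,x0:x1]=(g[y0:y1,x0:x1]<80)
    n,l,st,ce=cv2.connectedComponentsWithStats(m);i=l[seed[1],seed[0]];print(st[i],ce[i]);return ce[i]
hs=hole(b,(195,333),(183,210,318,350));ht=hole(tp['bgr'],(371,236),(362,380,226,246));hw=hole(c['bgr'],(254,36),(225,285,8,66))
print('big ws',tri([(c,hw),(sd,hs)]),'wt',tri([(c,hw),(tp,ht)]),'ts',tri([(tp,ht),(sd,hs)]))
cr=cv2.resize(b[230:384,150:350],None,fx=4,fy=3.9,interpolation=2);cv2.imwrite('pics/c2.png',cr)
E
```

```text
tcp px [255.0736529  217.22675876]
[188 327  16  15 179] [195.72625698 334.06703911]
[362 226  18  20 243] [368.87654321 232.9218107 ]
[ 237   16   35   42 1108] [254.01263538  36.77617329]
big ws [ 0.34773638 -0.36029182  0.01309345] wt [ 0.35028473 -0.35943217  0.00270062] ts [ 0.35115911 -0.35719068  0.00711603]
```

View pics/c2.png

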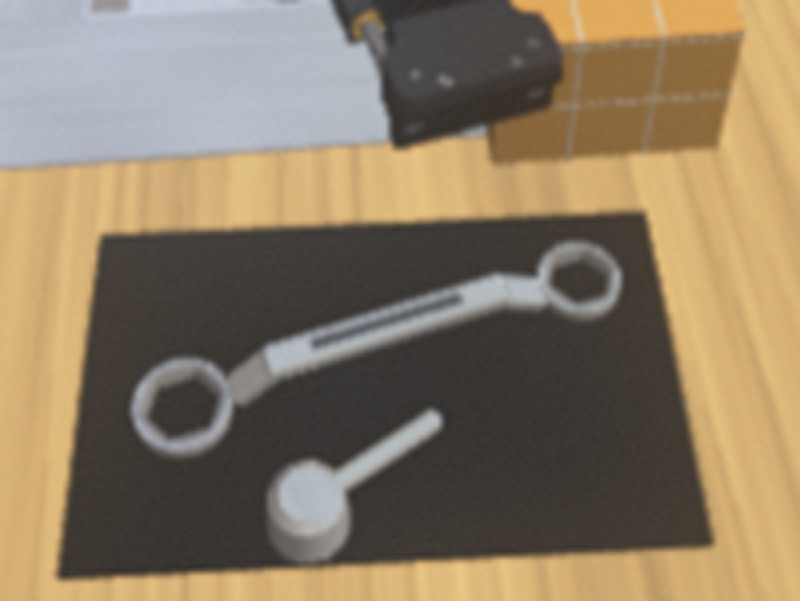

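```bash

python3 -m inch '{"twist":[[0,0,0],[0,0,0],[0,0,0],[0,0,0],[0,0,0]],"delta_pos":[[0,0,0],[0,0,0],[0,0,0.04],[0,0,0.05],[0,0,0.05]],"fingers":[148,148,148,148,148]}'
python3 -m inch '{"twist":[[0,0,0],[0,0,0],[0,0,0],[0,0,0],[0,0,0]],"delta_pos":[[0,0,0.03],[0,0,0.02],[0,0,0],[0,0,0],[0,0,0]],"fingers":[148,148,148,148,148]}'
python3 - <<'E'
from h import *
c=cam('wrist');s=r.get_state();print(s['tool_pos'],s['qpos'],pix(c,s['tool_pos']))
sd=cam('side')
cr=np.hstack([cv2.resize(sd['bgr'][270:384,160:320],(400,285),interpolation=2),cv2.resize(c['bgr'],(400,285))]);cv2.imwrite('pics/c3.png',cr)
E
```

```text
time: 6.5
tool_pos: [0.4777, -0.3365, 0.0595]
orientation: [-0.286, 3.126, -0.003]
ft_force: [0.6, 0.0, -0.3]
width: 0.0349
grip_force: 0.0
time: 7.0
tool_pos: [0.4783, -0.337, 0.012]
orientation: [-0.286, 3.126, -0.004]
ft_force: [-0.0, 0.1, 0.5]
width: 0.0399
grip_force: 0.0
[ 0.47842489 -0.33711321  0.01215766] [-7.05530283e-01  1.46606966e-01  1.93092627e+00 -1.67726818e-05
  1.06022227e+00 -2.45857196e+00] [255.15766043 217.16985964]
```

View pics/c3.png

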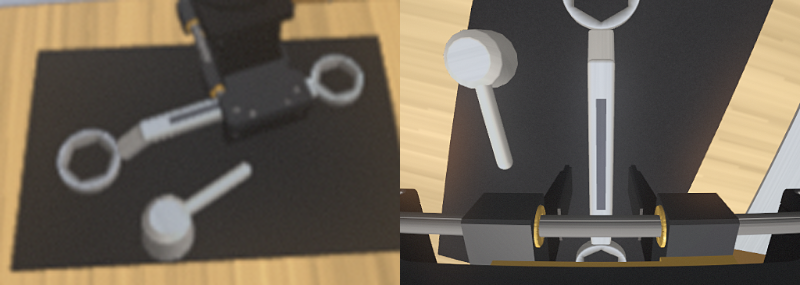

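The side view shows the gripper straddling the handle. I'll go slightly lower and close again.

```bash

python3 -m inch '{"twist":[[0,0,0],[0,0,0],[0,0,0],[0,0,0],[0,0,0]],"delta_pos":[[0,0,0.003],[0,0,0],[0,0,0],[0,0,0],[0,0,0]],"fingers":[148,170,180,190,190]}' 50
python3 -m inch '{"twist":[[0,0,0],[0,0,0],[0,0,0],[0,0,0],[0,0,0]],"delta_pos":[[0,0,0],[0,0,0],[0,0,0],[0,0,0],[0,0,0]],"fingers":[210,210,210,255,255]}' 50
python3 - <<'E'
from h import *
c=cam('wrist');s=r.get_state();print(s['tool_pos'],s['width'],s['grip_force'])
sd=cam('side')
cr=np.hstack([cv2.resize(sd['bgr'][270:384,160:320],(400,285),interpolation=2),cv2.resize(c['bgr'],(400,285))]);cv2.imwrite('pics/c4.png',cr)
E
```

```text
time: 7.6
tool_pos: [0.4771, -0.336, 0.0069]
orientation: [-0.286, 3.129, -0.0]
ft_force: [0.8, 0.2, -0.6]
width: 0.0246
grip_force: 0.0
time: 8.1
tool_pos: [0.477, -0.3359, 0.0068]
orientation: [0.286, -3.129, -0.0]
ft_force: [1.2, 0.1, 0.5]
width: 0.0059
grip_force: 0.0
[ 0.47702235 -0.33595368  0.00684024] 0.0031424046512363015 0.0
```

View pics/c4.png

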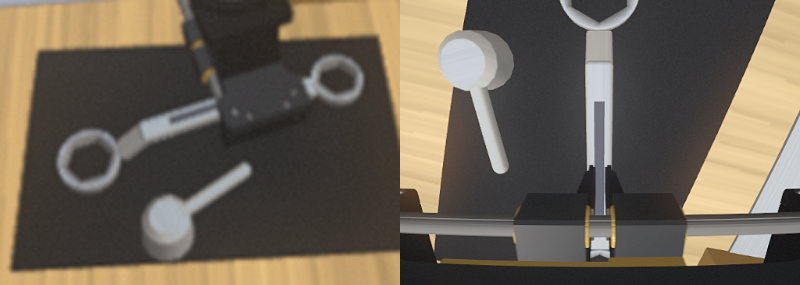

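```bash
python3 - <<'E'
from h import *
c=cam('wrist');s=r.get_state();print(s['tool_pos'],s['width'],s['grip_force'],s['ft_force'])
cv2.imwrite('pics/w5.png',c['bgr']);sd=cam('side');cv2.imwrite('pics/s5.png',sd['bgr'])
M=R.from_rotvec(s['orientation']).as_matrix()
print('side: tcp',pix(sd,s['tool_pos']),'grasp',pix(sd,s['tool_pos']-.019*M[:,2]),'body bottom corners',[pix(sd,s['tool_pos']+M@[a,b,-.078]).round() for a in(-.0375,.0375) for b in(-.09,.09)])
g=cv2.cvtColor(c['bgr'],cv2.COLOR_BGR2GRAY)
for y in(100,130,160,190,220,240):
    row=g[y].astype(int);print(y,''.join('#' if v>110 else '+' if v>60 else '.' for v in row[215:300]))
for z in(.0325,):
  for y in(100,130,160,190):
    xs=np.flatnonzero(g[y,215:300]>110)+215;print(y,xs.min(),xs.max(),np.linalg.norm(onz(c,(xs.max()+1,y),z)-onz(c,(xs.min(),y),z)),onz(c,(xs.mean(),y),z))
E
python3 -c "
import cv2,numpy as np
a=cv2.imread('pics/w5.png')[120:300,170:340];b=cv2.imread('pics/s5.png')[250:350,200:300]
cv2.imwrite('pics/c5.png',np.hstack([cv2.resize(a,(500,530),interpolation=2),cv2.resize(b,(300,530),interpolation=2)]))"
```

```text
[ 0.47703289 -0.33593504  0.00683781] 0.000950994958885152 0.0 [-0.71244734  1.10533286 -0.38980364]
side: tcp [251.44174953 316.95305786] grasp [251.42562491 312.58333002] body bottom corners [array([284., 329.]), array([254., 262.]), array([249., 342.]), array([223., 271.])]
100 ++++++++++++++++++++++####################################+++++++++++++++++++++++++..
130 +++++++++++++++++++++.###################################+++++++++++++++++++++++++.++
160 +++++++++++++++++++++++###########+##########+###########++++++++++++++++++.++.++++..
190 ++++.+++++++++++++++++.######################+###########++++++++++++++++++++.....+..
220 .+.++.+..++..++.+.++.+.+#####################+##########+..++++..+..+++.....++.......
240 ..........+.+...+.....+.................+#+................+.........................
100 237 272 0.018365561470294764 [ 0.40373478 -0.34981623  0.0325    ]
130 237 271 0.01827642757191657 [ 0.41883117 -0.34730705  0.0325    ]
160 238 271 0.018203267030128596 [ 0.43454311 -0.34415472  0.0325    ]
190 238 271 0.018696891440704428 [ 0.45113916 -0.34119933  0.0325    ]
```

View pics/c5.png

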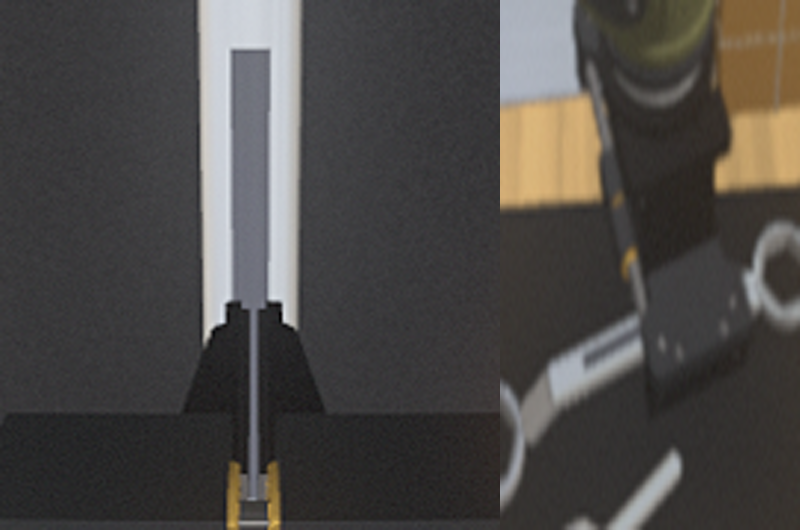

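The last picture shows the fingertips lying on top of the handle, which shows on both sides of them. So the tips may really end short of the nominal TCP. I'll check that by projection.

```bash
python3 - <<'E'
from h import *
c=cam('wrist');s=r.get_state();M=R.from_rotvec(s['orientation']).as_matrix()
print(np.array(c['hand_eye']).round(4).tolist())
for dz in(.01,0,-.01,-.02,-.03,-.04,-.06):
    print(dz,[pix(c,s['tool_pos']+M@[a,0,dz]).round(1).tolist() for a in(.01,0,-.01)])
for f in('w2','w5'):
    g=cv2.cvtColor(cv2.imread(f'pics/{f}.png'),6)
    print(f)
    for y in range(206,268,3):print(y,''.join('#' if v>110 else '+' if v>55 else '-' if v>30 else '.' for v in g[y,215:300].astype(int)))
# side view: epipolar check of finger block
E
```

```text
[[0.0005, 0.955, 0.2965, 0.0831], [1.0, -0.0005, -0.0001, 0.0003], [0.0, 0.2965, -0.955, -0.203], [0.0, 0.0, 0.0, 1.0]]
0.01 [[255.3, 197.3], [255.3, 211.4], [255.3, 225.0]]
0 [[255.3, 202.4], [255.3, 217.0], [255.3, 231.2]]
-0.01 [[255.2, 208.0], [255.2, 223.2], [255.2, 237.9]]
-0.02 [[255.2, 214.1], [255.2, 229.9], [255.2, 245.2]]
-0.03 [[255.2, 220.8], [255.2, 237.3], [255.2, 253.2]]
-0.04 [[255.2, 228.3], [255.2, 245.5], [255.2, 262.0]]
-0.06 [[255.1, 245.8], [255.1, 264.7], [255.1, 282.7]]
w2
206 ++++++++++++++++++++++++++++++-+################+++++++++++++++++++++++++++++++++++++
209 ++++++++++++++++++++++++++++++-+################+++++++++++++++++++++++++++++++++++++
212 ++++++++++++++++++++++++++++++--################-++++++++++++++++++++++++++++++++++++
215 +++++++++++++++++-+++++++++++++-################-++++++++++++++++++++++++++++++++++++
218 +++++++++++++++++++++++++++++++-################-++++++++++++++++++++++++++++++++++++
221 +++++++++++++++++++++++++++++++-###############+-++++++++++++++++++++++++++++++++++++
224 ++++++++++++++++++++++++++++++-+----.+#######-----+++
[... 2485 characters left out ...]
---+++-----.-------------+#+------------------++++++++++++++--++---+-+
248 -+-+-+-+-+-++-++++++--------------------+#+--------.------.---+++-++-+---++++++--+++-
251 +++-++--+--++++++-+---.------.----------+#+------------------.--+-++++++-+-++-+-+++++
254 --++-++--+-+++++++--...-----.----.------+#+------.----.----.-..--+++---++-+-++++++---
257 -++--+---+--+---+-..------.---..-.------+#+-----.--.--.--.--.-.--+--++++---+--++----+
260 ----------------------------------.-----+#+----.-------------------------------------
263 ----------------------------------------+#+------------------------------------------
266 ----------------------------------------+#+------------------------------------------
```

Both in free air and here, the fingers end at row 222, about 32 mm short of the reported TCP. That explains why they closed above the handle. I'll open, go down about 26 mm more in steps while watching the force, then close.

```bash

python3 -m inch '{"twist":[[0,0,0],[0,0,0],[0,0,0],[0,0,0],[0,0,0]],"delta_pos":[[0,0,0],[0,0,0],[0,0,0],[0,0,0],[0,0,0.006]],"fingers":[148,148,148,148,148]}'
python3 -m inch '{"twist":[[0,0,0],[0,0,0],[0,0,0],[0,0,0],[0,0,0]],"delta_pos":[[0,0,0.004],[0,0,0.004],[0,0,0.004],[0,0,0],[0,0,0]],"fingers":[148,148,148,148,148]}'
python3 -m inch '{"twist":[[0,0,0],[0,0,0],[0,0,0],[0,0,0],[0,0,0]],"delta_pos":[[0,0,0.003],[0,0,0.003],[0,0,0.002],[0,0,0],[0,0,0]],"fingers":[148,148,148,148,148]}'
python3 -m inch '{"twist":[[0,0,0],[0,0,0],[0,0,0],[0,0,0],[0,0,0]],"delta_pos":[[0,0,0],[0,0,0],[0,0,0],[0,0,0],[0,0,0]],"fingers":[255,255,255,255,255]}' 50
python3 -m inch '{"twist":[[0,0,0],[0,0,0],[0,0,0],[0,0,0],[0,0,0]],"delta_pos":[[0,0,0],[0,0,0],[0,0,0],[0,0,0],[0,0,0]],"fingers":[255,255,255,255,255]}' 50
```

```text
time: 8.85
tool_pos: [0.4777, -0.3365, 0.0016]
orientation: [-0.286, 3.127, -0.002]
ft_force: [-0.2, -1.0, -0.0]
width: 0.0352
grip_force: 0.0
time: 9.35
tool_pos: [0.477, -0.3359, -0.0114]
orientation: [0.286, -3.128, -0.0]
ft_force: [-0.2, 1.5, 1.4]
width: 0.0394
grip_force: 0.0
time: 9.85
tool_pos: [0.477, -0.3359, -0.0192]
orientation: [0.286, -3.128, -0.0]
ft_force: [-0.4, -0.5, 0.2]
width: 0.0398
grip_force: 0.0
time: 10.35
tool_pos: [0.4772, -0.3361, -0.019]
orientation: [-0.286, 3.128, -0.001]
ft_force: [0.1, -0.2, 0.6]
width: 0.0177
grip_force: 50.0
time: 10.85
tool_pos: [0.4771, -0.3361, -0.019]
orientation: [-0.286, 3.128, -0.0]
ft_force: [-0.3, -0.6, 1.7]
width: 0.0174
grip_force: 50.0
```

Gripped: 17.4 mm opening at 50 N. I'll lift and go beside the nut for a closer look.

```bash

python3 -m inch '{"twist":[[0,0,0],[0,0,0],[0,0,0],[0,0,0],[0,0,0]],"delta_pos":[[0,0,-0.01],[0,0,-0.03],[0,0,-0.035],[0,0,-0.035],[0,0,-0.034]],"fingers":[255,255,255,255,255]}'
python3 -m inch '{"twist":[[0,0,0],[0,0,0],[0,0,0],[0,0,0],[0,0,0]],"delta_pos":[[-0.015,0.0135,0],[-0.022,0.0202,0],[-0.022,0.0202,0],[-0.022,0.0202,0],[-0.022,0.0202,0]],"fingers":[255,255,255,255,255]}'
python3 -m inch '{"twist":[[0,0,0],[0,0,0],[0,0,0],[0,0,0],[0,0,0]],"delta_pos":[[-0.022,0.0202,0],[-0.022,0.0202,0],[-0.018,0.0175,0],[-0.01,0.009,0],[0,0,0]],"fingers":[255,255,255,255,255]}'
python3 -m inch '{"twist":[[0,0,0],[0,0,0],[0,0,0],[0,0,0],[0,0,0]],"delta_pos":[[0,0,0],[0,0,0],[0,0,0],[0,0,0],[0,0,0]],"fingers":[255,255,255,255,255]}'
python3 - <<'E'
from h import *
c=cam('wrist');s=r.get_state();print(s['tool_pos'],s['ft_force'],s['torque'],s['width'],s['qpos'])
cv2.imwrite('pics/w6.png',c['bgr']);u=pix(c,(.63,-.097,.075));print(u)
x,y=u.astype(int);y0=max(0,y-60);x0=max(0,x-70)
cv2.imwrite('pics/c6.png',cv2.resize(c['bgr'][y0:y0+120,x0:x0+140],None,fx=5,fy=5,interpolation=2));print(x0,y0)
E
```

```text
time: 11.35
tool_pos: [0.4757, -0.3346, 0.1245]
orientation: [0.286, -3.126, -0.005]
ft_force: [0.6, 0.2, -7.6]
width: 0.0175
grip_force: 50.0
time: 11.85
tool_pos: [0.5602, -0.2226, 0.1229]
orientation: [0.285, -3.125, -0.004]
ft_force: [1.1, 0.7, -6.7]
width: 0.0175
grip_force: 50.0
time: 12.35
tool_pos: [0.6196, -0.144, 0.1235]
orientation: [0.289, -3.126, -0.002]
ft_force: [-0.1, -0.0, -7.2]
width: 0.0174
grip_force: 50.0
time: 12.85
tool_pos: [0.6197, -0.1462, 0.125]
orientation: [-0.285, 3.129, -0.0]
ft_force: [-0.4, -0.1, -7.2]
width: 0.018
grip_force: 50.0
[ 0.61978725 -0.14606663  0.1249513 ] [ 0.18276535  0.22438359 -6.63993198] [ 0.02780894 -0.08736812  0.03281844] 0.017595860590545374 [-3.15706799e-01  1.36591722e-01  1.73556450e+00 -3.50469446e-05
  1.26937240e+00 -2.06817660e+00]
[313.21292695 215.20343293]
243 155
```

View pics/c6.png

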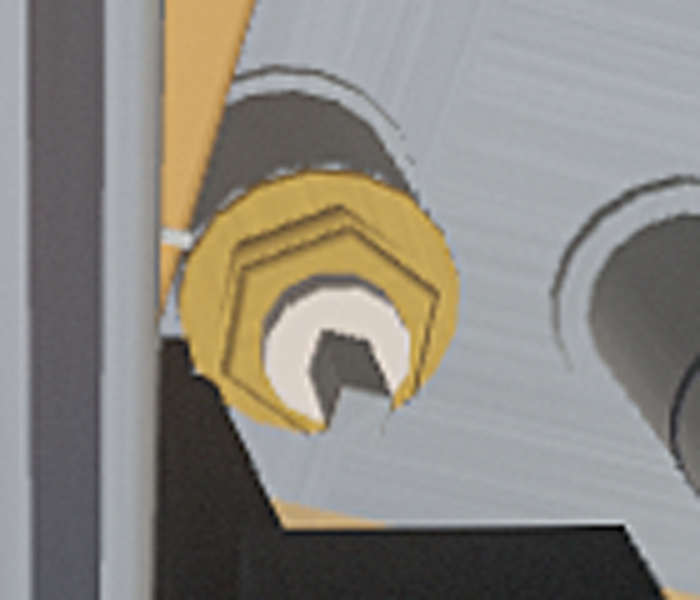

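The picture shows the nut's hexagon top with vertices (crop pixels) at (347,228), (241,268), (227,370), (437,294) and (413,400), and the pillar at right. I'll project them.

```bash
python3 - <<'E'
from h import *
c=cam('wrist');s=r.get_state();print(s['tool_pos'])
V=[(347,228),(241,268),(227,370),(413,400),(437,294)]
P=np.array([onz(c,(243+x/5-.4,155+y/5-.4),.075)[:2] for x,y in V])
from scipy.optimize import least_squares
a0=np.degrees(np.arctan2(*(P-P.mean(0)).T[::-1]));print(a0)
k=np.array([0,1,2,4,5])
for sg in(1,-1):
    f=lambda p:np.ravel(P-(p[:2]+p[2]*np.c_[np.cos(p[3]+sg*k*np.pi/3),np.sin(p[3]+sg*k*np.pi/3)]))
    q=least_squares(f,[*P.mean(0),.018,np.radians(a0[0])],x_scale=[.01,.01,.01,.5]);print(sg,q.x[:3],np.degrees(q.x[3])%60,q.cost**.5*1e3,f(q.x).reshape(-1,2).round(4).tolist())
# collar circle (z .062): hue mask
hsv=cv2.cvtColor(c['bgr'],40);m=cv2.inRange(hsv,(18,110,90),(32,255,255))
n,l,st,ce=cv2.connectedComponentsWithStats(m);i=1+np.argmax([st[j,4] if abs(ce[j][0]-309)<25 and abs(ce[j][1]-221)<25 else 0 for j in range(1,n)]);print(st[i])
cs,_=cv2.findContours((l==i).astype(np.uint8),0,1);C=max(cs,key=len)[:,0]
Q=np.array([onz(c,p,.062)[:2] for p in C if p[1]<225])
f=lambda p:np.hypot(*(Q-p[:2]).T)-p[2]
q=least_squares(f,[.63,-.097,.0235],loss='soft_l1',f_scale=.0005,x_scale=.01);print('collar',q.x,len(Q),np.abs(f(q.x)).mean())
g=cv2.cvtColor(c['bgr'],6)
for y in(60,100,140,180):
    print(y,[int(v) for v in np.flatnonzero(abs(np.diff(g[y,200:290].astype(int)))>22)+200])
E
```

```text
[ 0.61984961 -0.14597631  0.12495908]
[-175.42339451 -106.63902862  -48.88291462   52.41721008  111.43821965]
1 [ 0.6359141  -0.09947029  0.01828057] 2.3584451881529844 0.8091226801108042 [[0.0001, -0.0006], [-0.0, -0.0003], [-0.0005, 0.0005], [0.0006, 0.0001], [-0.0001, 0.0002]]
-1 [ 0.63134543 -0.09957972 -0.00458284] 57.434695232514144 27.427704370950153 [[-0.0182, -0.001], [-0.0061, -0.0123], [0.0163, -0.011], [0.0157, 0.0124], [-0.0077, 0.0118]]
[ 279  189   56   52 1518]
collar [ 0.63466567 -0.09989783  0.0221027 ] 141 0.0042506849873980655
60 [235, 274, 275]
100 [208, 211, 275, 276]
140 [274, 275, 276]
180 [235, 247, 248, 263, 273, 275, 285, 286]
```

The nut axis is at about (0.6355,-0.0995), and the hexagon is at 2.4° mod 60 with vertex radius 18.3 mm (18.5 expected). I'll align the spanner and hover above it.

```bash

python3 -m inch '{"twist":[[0,0,0],[0,0,0],[0,0,0],[0,0,0],[0,0,4]],"delta_pos":[[0.02,0.0134,0],[0.025,0.018,0],[0.025,0.017,0],[0.015,0.01,0],[0,0,0]],"fingers":[255,255,255,255,255]}'
python3 -m inch '{"twist":[[0,0,4],[0,0,0],[0,0,0],[0,0,0],[0,0,0]],"delta_pos":[[0,0,0],[0,0,0.02],[0,0,0.03],[0,0,0.015],[0,0,0]],"fingers":[255,255,255,255,255]}'
python3 -m inch '{"twist":[[0,0,0],[0,0,0],[0,0,0],[0,0,0],[0,0,0]],"delta_pos":[[0,0,0],[0,0,0],[0,0,0],[0,0,0],[0,0,0]],"fingers":[255,255,255,255,255]}'
cat > st.py <<'E'
from h import *
def show(F0=np.array([0,0,-7.2]),N=np.array([.6355,-.0995,.0675])):
    s=r.get_state();M=R.from_rotvec(s['orientation']).as_matrix();p=s['tool_pos']
    ring=p-.11*M[:,0]-.0285*M[:,2]   # ring centre est (0.0455-0.017 above tcp)
    F=s['ft_force']-F0;mz=np.cross(p-N,F)[2]+s['torque'][2]
    print('t',round(s['time'],2),'tcp',p.round(4),'tilt',M[:2,2].round(4),'phi',np.degrees(np.arctan2(-M[1,0],-M[0,0])).round(2),'ring-nut mm',((ring-N)*1e3).round(1),'F',F.round(1),'T',s['torque'].round(2),'Mz nut',round(mz,2),'w',round(s['width'],4))
if __name__=='__main__':show()
E
python3 st.py
```

```text
time: 13.45
tool_pos: [0.5235, -0.1026, 0.1245]
orientation: [0.175, -3.135, -0.001]
ft_force: [0.3, -0.8, -6.6]
width: 0.0177
grip_force: 50.0
time: 13.95
tool_pos: [0.5231, -0.1029, 0.0568]
orientation: [0.067, -3.135, -0.003]
ft_force: [-0.4, 1.0, -7.3]
width: 0.0179
grip_force: 50.0
time: 14.45
tool_pos: [0.5262, -0.1038, 0.0606]
orientation: [-0.067, 3.14, -0.001]
ft_force: [0.8, 0.8, -7.3]
width: 0.0177
grip_force: 50.0
t 14.45 tcp [ 0.5262 -0.1038  0.0606] tilt [ 0.0011 -0.0003] phi 2.44 ring-nut mm [ 0.6  0.4 21.7] F [ 0.8  0.8 -0.1] T [ 0.03 -0.08  0.03] Mz nut -0.05 w 0.0177
```

```bash

python3 -m inch '{"twist":[[0,0,0],[0,0,0],[0,0,0],[0,0,0],[0,0,0]],"delta_pos":[[0.0006,-0.0004,0.005],[0,0,0.003],[0,0,0.001],[0,0,0],[0,0,0]],"fingers":[255,255,255,255,255]}' >/dev/null; python3 st.py
python3 -m inch '{"twist":[[0,0,0],[0,0,0],[0,0,0],[0,0,0],[0,0,0]],"delta_pos":[[0,0,0.001],[0,0,0.001],[0,0,0.001],[0,0,0],[0,0,0]],"fingers":[255,255,255,255,255]}' >/dev/null; python3 st.py
```

```text
t 14.95 tcp [ 0.5251 -0.1041  0.0508] tilt [-0.0003  0.0001] phi 2.44 ring-nut mm [-0.5  0.1 11.7] F [ 0.3 -0.7  0. ] T [ 0.06 -0.12  0.01] Mz nut 0.1 w 0.0174
t 15.45 tcp [ 0.5256 -0.1043  0.0482] tilt [ 0.0011 -0.0004] phi 2.44 ring-nut mm [ 0.  -0.1  9.3] F [ 0.9 -1.   1.6] T [-0.1  -0.39 -0.1 ] Mz nut 0.01 w 0.0175
```

```bash

python3 -m inch '{"twist":[[0,0,0],[0,0,0],[0,0,0],[0,0,0],[0,0,0]],"delta_pos":[[0,0,0.001],[0,0,0],[0,0,0],[0,0,0],[0,0,0]],"fingers":[255,255,255,255,255]}' >/dev/null; python3 st.py
python3 -m inch '{"twist":[[0,0,0],[0,0,0],[0,0,0],[0,0,0],[0,0,0]],"delta_pos":[[0,0,0.001],[0,0,0],[0,0,0],[0,0,0],[0,0,0]],"fingers":[255,255,255,255,255]}' >/dev/null; python3 st.py
```

```text
t 15.95 tcp [ 0.5256 -0.1043  0.0471] tilt [ 0.001  -0.0004] phi 2.43 ring-nut mm [-0.  -0.1  8.2] F [ 2.6 -1.6  2.3] T [-0.27 -0.71 -0.18] Mz nut 0.0 w 0.0174
t 16.45 tcp [ 0.5258 -0.1043  0.046 ] tilt [ 0.0014 -0.0004] phi 2.43 ring-nut mm [ 0.1 -0.1  7.2] F [ 4.7 -2.8 -0.7] T [-0.41 -1.03 -0.29] Mz nut 0.04 w 0.0176
```

```bash

python3 -m inch '{"twist":[[0,0,0],[0,0,0],[0,0,0],[0,0,0],[0,0,0]],"delta_pos":[[-0.001,-0.0006,0],[0,0,0],[0,0,0],[0,0,0],[0,0,0]],"fingers":[255,255,255,255,255]}' >/dev/null; python3 st.py
python3 -m inch '{"twist":[[0,0,0],[0,0,0],[0,0,0],[0,0,0],[0,0,0]],"delta_pos":[[0,0,0.001],[0,0,0.001],[0,0,0],[0,0,0],[0,0,0]],"fingers":[255,255,255,255,255]}' >/dev/null; python3 st.py
```

```text
t 16.95 tcp [ 0.5259 -0.1045  0.0457] tilt [-0.0006  0.0003] phi 2.45 ring-nut mm [ 0.4 -0.3  6.6] F [ 2.8 -0.8  0.5] T [-0.19 -0.66 -0.12] Mz nut -0.02 w 0.0175
t 17.45 tcp [ 0.526  -0.1046  0.0437] tilt [-0.0006  0.0001] phi 2.45 ring-nut mm [ 0.4 -0.4  4.7] F [ 1.4 -1.4  0.8] T [-0.17 -0.48 -0.11] Mz nut 0.05 w 0.0178
```

```bash

python3 -m inch '{"twist":[[0,0,0],[0,0,0],[0,0,0],[0,0,0],[0,0,0]],"delta_pos":[[-0.0004,-0.0003,0.001],[0,0,0.001],[0,0,0.001],[0,0,0],[0,0,0]],"fingers":[255,255,255,255,255]}' >/dev/null; python3 st.py
python3 -m inch '{"twist":[[0,0,0],[0,0,0],[0,0,0],[0,0,0],[0,0,0]],"delta_pos":[[0,0,0.001],[0,0,0.001],[0,0,0],[0,0,0],[0,0,0]],"fingers":[255,255,255,255,255]}' >/dev/null; python3 st.py
```

```text
t 17.95 tcp [ 0.5262 -0.1048  0.0406] tilt [-0.0011  0.0003] phi 2.45 ring-nut mm [ 0.6 -0.6  1.4] F [-0.3 -0.  -0.5] T [ 0.06 -0.1  -0.07] Mz nut -0.06 w 0.0177
t 18.45 tcp [ 0.5266 -0.1049  0.0389] tilt [-0.  0.] phi 2.44 ring-nut mm [ 1.  -0.7 -0.1] F [-0.1  0.9  0.1] T [ 0.03 -0.1  -0.08] Mz nut -0.19 w 0.0177
```

```bash

python3 -m inch '{"twist":[[0,0,0],[0,0,0],[0,0,0],[0,0,0],[0,0,0]],"delta_pos":[[0,0,0.0008],[0,0,0],[0,0,0],[0,0,0],[0,0,0]],"fingers":[255,255,255,255,255]}' >/dev/null; python3 st.py
python3 -m inch '{"twist":[[0,0,2],[0,0,2],[0,0,2],[0,0,2],[0,0,2]],"delta_pos":[[-0.0001,0.0038,0],[-0.0001,0.0038,0],[-0.0001,0.0038,0],[0,0.0038,0],[0,0.0038,0]],"fingers":[255,255,255,255,255]}' >/dev/null; python3 st.py
python3 -m inch '{"twist":[[0,0,2],[0,0,2],[0,0,2],[0,0,2],[0,0,2]],"delta_pos":[[-0.0001,0.0038,0],[-0.0001,0.0038,0],[-0.0001,0.0038,0],[0,0.0038,0],[0,0.0038,0]],"fingers":[255,255,255,255,255]}' >/dev/null; python3 st.py
```

```text
t 18.95 tcp [ 0.5268 -0.105   0.0383] tilt [ 0.0005 -0.0001] phi 2.44 ring-nut mm [ 1.2 -0.8 -0.7] F [0.2 0.1 1.7] T [ 0.04 -0.17  0.01] Mz nut 0.01 w 0.0178
t 19.45 tcp [ 0.5273 -0.0868  0.0382] tilt [-0.0003 -0.002 ] phi -7.61 ring-nut mm [ 0.8 -1.8 -0.8] F [ 0.1 -2.6  1.3] T [-0.56 -0.09  0.02] Mz nut 0.3 w 0.0175
t 19.95 tcp [ 0.5314 -0.0684  0.0382] tilt [-0.0004 -0.0023] phi -17.62 ring-nut mm [ 0.7 -2.1 -0.8] F [-1.3 -3.8  1.9] T [-0.69 -0.07 -0.01] Mz nut 0.43 w 0.0177
```

```bash

python3 -m inch '{"twist":[[0,0,2],[0,0,2],[0,0,2],[0,0,2],[0,0,2]],"delta_pos":[[-0.0001,0.0038,0],[-0.0001,0.0038,0],[-0.0001,0.0038,0],[0,0.0038,0],[0,0.0038,0]],"fingers":[255,255,255,255,255]}' >/dev/null; python3 st.py
python3 -m inch '{"twist":[[0,0,2],[0,0,2],[0,0,2],[0,0,2],[0,0,2]],"delta_pos":[[-0.0001,0.0038,0],[-0.0001,0.0038,0],[-0.0001,0.0038,0],[0,0.0038,0],[0,0.0038,0]],"fingers":[255,255,255,255,255]}' >/dev/null; python3 st.py
python3 -m inch '{"twist":[[0,0,2],[0,0,2],[0,0,2],[0,0,2],[0,0,2]],"delta_pos":[[-0.0001,0.0038,0],[-0.0001,0.0038,0],[-0.0001,0.0038,0],[0,0.0038,0],[0,0.0038,0]],"fingers":[255,255,255,255,255]}' >/dev/null; python3 st.py
python3 -m inch '{"twist":[[0,0,0],[0,0,0],[0,0,0],[0,0,0],[0,0,0]],"delta_pos":[[0,0,0],[0,0,0],[0,0,0],[0,0,0],[0,0,0]],"fingers":[255,255,255,255,255]}' >/dev/null; python3 st.py
```

```text
t 20.45 tcp [ 0.5387 -0.051   0.0382] tilt [-0.0004 -0.0027] phi -27.62 ring-nut mm [ 0.6 -2.5 -0.7] F [-0.8 -4.4  2.5] T [-0.96 -0.03 -0.08] Mz nut 0.39 w 0.0174
t 20.95 tcp [ 0.5488 -0.0353  0.0381] tilt [-0.0008 -0.003 ] phi -37.63 ring-nut mm [ 0.4 -2.8 -0.8] F [-1.1 -4.7  1.7] T [-0.96  0.03 -0.09] Mz nut 0.39 w 0.0177
t 21.45 tcp [ 0.5615 -0.0216  0.038 ] tilt [-0.0011 -0.0035] phi -47.62 ring-nut mm [ 0.1 -3.2 -0.8] F [-0.9 -5.3  1.7] T [-1.23  0.16 -0.11] Mz nut 0.35 w 0.0176
t 21.95 tcp [ 0.5617 -0.0214  0.0381] tilt [-0.0003 -0.0026] phi -47.55 ring-nut mm [ 0.4 -2.9 -0.7] F [-0.3 -6.1  1.8] T [-1.16 -0.03 -0.32] Mz nut 0.16 w 0.0174
```

```bash

python3 -m inch '{"twist":[[0,0,1.7],[0,0,1.7],[0,0,1.6],[0,0,0],[0,0,0]],"delta_pos":[[-0.0005,0.003,0],[-0.0005,0.003,0],[-0.0001,0.003,0],[0,0,0],[0,0,0]],"fingers":[255,255,255,255,255]}' >/dev/null; python3 st.py
python3 -m inch '{"twist":[[0,0,0],[0,0,0],[0,0,0],[0,0,0],[0,0,0]],"delta_pos":[[-0.0006,-0.0015,0],[0,-0.001,0],[0,0,0],[0,0,0],[0,0,0]],"fingers":[255,255,255,255,255]}' >/dev/null; python3 st.py
```

```text
t 22.45 tcp [ 0.5688 -0.0154  0.038 ] tilt [-0.0012 -0.001 ] phi -52.52 ring-nut mm [ 0.3 -3.2 -1. ] F [-2.6 -4.2  2.3] T [-0.97  0.38 -0.29] Mz nut 0.21 w 0.0179
t 22.95 tcp [ 0.5679 -0.0162  0.0382] tilt [0.0004 0.0008] phi -52.53 ring-nut mm [-0.7 -4.  -0.9] F [-0.4  1.7  1.6] T [ 0.23 -0.05  0.25] Mz nut 0.17 w 0.0175
```

Fitting the two force-free seats puts the nut axis at (0.6325,-0.100) and the ring 106 mm ahead of the grip. I'll lift off, swing back 62° and come down.

```bash
sed -i 's/\.6355,-\.0995/.6325,-.1/; s/p-\.11\*M\[:,0\]/p-.1058*M[:,0]/' st.py
python3 -m inch '{"twist":[[0,0,0],[0,0,0],[0,0,0],[0,0,0],[0,0,0]],"delta_pos":[[0,0,-0.002],[0,0,-0.003],[0,0,-0.004],[0,0,-0.004],[0,0,-0.004]],"fingers":[255,255,255,255,255]}' >/dev/null; python3 st.py
python3 -m inch '{"twist":[[0,0,-6.2],[0,0,-6.2],[0,0,-6.2],[0,0,-6.2],[0,0,-6.2]],"delta_pos":[[-0.0006,-0.01145,0],[-0.0006,-0.01145,0],[-0.0006,-0.01145,0],[-0.0006,-0.01145,0],[-0.0006,-0.01145,0]],"fingers":[255,255,255,255,255]}' >/dev/null; python3 st.py
python3 -m inch '{"twist":[[0,0,-6.2],[0,0,-6.2],[0,0,-6.2],[0,0,-6.2],[0,0,-6.2]],"delta_pos":[[-0.0006,-0.01145,0],[-0.0006,-0.01145,0],[-0.0006,-0.01145,0],[-0.0006,-0.01145,0],[-0.0006,-0.01145,0]],"fingers":[255,255,255,255,255]}' >/dev/null; python3 st.py
python3 -m inch '{"twist":[[0,0,0],[0,0,0],[0,0,0],[0,0,0],[0,0,0]],"delta_pos":[[0,0,0],[0,0,0],[0,0,0],[0,0,0],[0,0,0]],"fingers":[255,255,255,255,255]}' >/dev/null; python3 st.py
```

```text
t 23.45 tcp [ 0.5676 -0.0172  0.0555] tilt [-0.0004 -0.0007] phi -52.59 ring-nut mm [-0.7 -1.3 16.6] F [-0.9 -1.4  0.4] T [-0.19 -0.07 -0.  ] Mz nut 0.17 w 0.0175
t 23.95 tcp [ 0.533  -0.0626  0.0555] tilt [-0.0002 -0.0005] phi -21.33 ring-nut mm [-1.  -1.1 16.5] F [0.4 0.4 0.8] T [-0.01 -0.09  0.01] Mz nut -0.04 w 0.0175
t 24.45 tcp [ 0.5271 -0.1191  0.0555] tilt [-0.0001 -0.0003] phi 9.65 ring-nut mm [-1.1 -1.3 16.5] F [ 0.1  0.5 -0.8] T [ 0.04 -0.1  -0.03] Mz nut -0.08 w 0.0172
t 24.95 tcp [ 0.5274 -0.1179  0.0551] tilt [-0.0001  0.    ] phi 9.44 ring-nut mm [-0.8 -0.5 16. ] F [-0.7 -0.1  0.4] T [ 0.04 -0.06 -0.06] Mz nut -0.06 w 0.0175
```

```bash

python3 -m inch '{"twist":[[0,0,0],[0,0,0],[0,0,0],[0,0,0],[0,0,0]],"delta_pos":[[-0.0009,0.0003,0.003],[0,0,0.002],[0,0,0.001],[0,0,0.001],[0,0,0]],"fingers":[255,255,255,255,255]}' >/dev/null; python3 st.py
python3 -m inch '{"twist":[[0,0,0],[0,0,0],[0,0,0],[0,0,0],[0,0,0]],"delta_pos":[[0,0,0.001],[0,0,0.001],[0,0,0],[0,0,0],[0,0,0]],"fingers":[255,255,255,255,255]}' >/dev/null; python3 st.py
```

```text
t 25.45 tcp [ 0.5283 -0.118   0.0481] tilt [-0.0001 -0.0002] phi 9.44 ring-nut mm [ 0.1 -0.6  9.1] F [-0.7 -0.2  0.8] T [-0.07 -0.03 -0.07] Mz nut -0.06 w 0.0179
t 25.95 tcp [ 0.5283 -0.118   0.0463] tilt [ 0.     -0.0003] phi 9.44 ring-nut mm [ 0.1 -0.6  7.3] F [-4.5 -1.5  5.5] T [-0.11  0.28 -0.03] Mz nut 0.05 w 0.0173
```

```bash

python3 -m inch '{"twist":[[0,0,0],[0,0,0],[0,0,0],[0,0,0],[0,0,0]],"delta_pos":[[0.0008,-0.0002,0],[0,0,0],[0,0,0],[0,0,0],[0,0,0]],"fingers":[255,255,255,255,255]}' >/dev/null; python3 st.py
python3 -m inch '{"twist":[[0,0,0],[0,0,0],[0,0,0],[0,0,0],[0,0,0]],"delta_pos":[[0,0,0.001],[0,0,0],[0,0,0],[0,0,0],[0,0,0]],"fingers":[255,255,255,255,255]}' >/dev/null; python3 st.py
```

```text
t 26.45 tcp [ 0.5275 -0.1181  0.0457] tilt [-0.0001  0.0001] phi 9.44 ring-nut mm [-0.6 -0.7  6.7] F [ 1.  -1.   0.4] T [-0.08 -0.27 -0.08] Mz nut 0.04 w 0.0179
t 26.95 tcp [ 0.5275 -0.1181  0.045 ] tilt [0.     0.0001] phi 9.44 ring-nut mm [-0.6 -0.8  6. ] F [ 1.3 -1.5 -0.2] T [-0.12 -0.33 -0.04] Mz nut 0.14 w 0.0172
```

Dropping on. I'll continue down.

```bash

python3 -m inch '{"twist":[[0,0,0],[0,0,0],[0,0,0],[0,0,0],[0,0,0]],"delta_pos":[[-0.0003,-0.0002,0.001],[0,0,0.001],[0,0,0.001],[0,0,0],[0,0,0]],"fingers":[255,255,255,255,255]}' >/dev/null; python3 st.py
python3 -m inch '{"twist":[[0,0,0],[0,0,0],[0,0,0],[0,0,0],[0,0,0]],"delta_pos":[[0,0,0.001],[0,0,0.001],[0,0,0.001],[0,0,0.0005],[0,0,0]],"fingers":[255,255,255,255,255]}' >/dev/null; python3 st.py
```

```text
t 27.45 tcp [ 0.5277 -0.1183  0.0419] tilt [-0.0004  0.0001] phi 9.45 ring-nut mm [-0.4 -0.9  2.9] F [ 0.3  0.1 -1.3] T [ 0.04 -0.12 -0.05] Mz nut -0.06 w 0.0178
t 27.95 tcp [ 0.5277 -0.1183  0.0384] tilt [-0.0002  0.0001] phi 9.44 ring-nut mm [-0.4 -0.9 -0.6] F [-0.5 -0.4 -0.7] T [-0.01 -0.06 -0.04] Mz nut -0.01 w 0.0172
```

Seated. The second stroke starts gently so I can read the stiffness.

```bash

python3 -m inch '{"twist":[[0,0,0.5],[0,0,0.5],[0,0,0.5],[0,0,0],[0,0,0]],"delta_pos":[[0,0.0009,0],[0,0.0009,0],[0,0.0009,0],[0,0,0],[0,0,0]],"fingers":[255,255,255,255,255]}' >/dev/null; python3 st.py
python3 -m inch '{"twist":[[0,0,0.5],[0,0,0.5],[0,0,0.5],[0,0,0],[0,0,0]],"delta_pos":[[0,0.0009,0],[0,0.0009,0],[0,0.0009,0],[0,0,0],[0,0,0]],"fingers":[255,255,255,255,255]}' >/dev/null; python3 st.py
python3 -m inch '{"twist":[[0,0,0.5],[0,0,0.5],[0,0,0.5],[0,0,0],[0,0,0]],"delta_pos":[[0,0.0009,0],[0,0.0009,0],[0,0.0009,0],[0,0,0],[0,0,0]],"fingers":[255,255,255,255,255]}' >/dev/null; python3 st.py
python3 -m inch '{"twist":[[0,0,0.5],[0,0,0.5],[0,0,0.5],[0,0,0],[0,0,0]],"delta_pos":[[0,0.0009,0],[0,0.0009,0],[0,0.0009,0],[0,0,0],[0,0,0]],"fingers":[255,255,255,255,255]}' >/dev/null; python3 st.py
```

```text
t 28.45 tcp [ 0.5274 -0.1157  0.0386] tilt [-0.0001 -0.0001] phi 7.95 ring-nut mm [-0.4 -1.  -0.5] F [-1.  -0.6  0.7] T [-0.07 -0.   -0.01] Mz nut 0.03 w 0.0177
t 28.95 tcp [ 0.527  -0.1131  0.0386] tilt [-0.0001 -0.0002] phi 6.44 ring-nut mm [-0.3 -1.2 -0.4] F [-0.  -1.9 -0.2] T [-0.37  0.04  0.08] Mz nut 0.28 w 0.0179
t 29.45 tcp [ 0.5268 -0.1102  0.0386] tilt [-0.      0.0001] phi 4.94 ring-nut mm [-0.3 -1.1 -0.4] F [-0.6 -2.  -0.5] T [-0.34  0.07  0.11] Mz nut 0.32 w 0.0174
t 29.95 tcp [ 0.5265 -0.1075  0.0385] tilt [-0.0001  0.0002] phi 3.44 ring-nut mm [-0.4 -1.1 -0.5] F [-1.1 -1.6 -0.1] T [-0.35  0.04  0.09] Mz nut 0.25 w 0.0176
```

```bash

python3 -m inch '{"twist":[[0,0,2],[0,0,2],[0,0,2],[0,0,2],[0,0,2]],"delta_pos":[[-0.0001,0.0037,0],[-0.0001,0.0037,0],[0,0.0037,0],[0,0.0037,0],[-0.0001,0.0037,0]],"fingers":[255,255,255,255,255]}' >/dev/null; python3 st.py
python3 -m inch '{"twist":[[0,0,2],[0,0,2],[0,0,2],[0,0,2],[0,0,2]],"delta_pos":[[-0.0001,0.0037,0],[-0.0001,0.0037,0],[0,0.0037,0],[0,0.0037,0],[-0.0001,0.0037,0]],"fingers":[255,255,255,255,255]}' >/dev/null; python3 st.py
python3 -m inch '{"twist":[[0,0,2],[0,0,2],[0,0,2],[0,0,1],[0,0,0]],"delta_pos":[[-0.0001,0.0037,0],[-0.0001,0.0037,0],[0,0.0037,0],[0,0.0018,0],[0,0,0]],"fingers":[255,255,255,255,255]}' >/dev/null; python3 st.py
python3 -m inch '{"twist":[[0,0,0.4],[0,0,0.4],[0,0,0.4],[0,0,0.4],[0,0,0]],"delta_pos":[[0,0.0007,0],[0,0.0007,0],[0,0.0008,0],[0,0.0007,0],[0,0,0]],"fingers":[255,255,255,255,255]}' >/dev/null; python3 st.py
python3 -m inch '{"twist":[[0,0,0.4],[0,0,0.4],[0,0,0.4],[0,0,0.4],[0,0,0]],"delta_pos":[[0,0.0007,0],[0,0.0007,0],[0,0.0008,0],[0,0.0007,0],[0,0,0]],"fingers":[255,255,255,255,255]}' >/dev/null; python3 st.py
```

```text
t 30.45 tcp [ 0.527  -0.089   0.0385] tilt [-0.0002  0.    ] phi -6.63 ring-nut mm [-0.4 -1.2 -0.5] F [-1.1 -1.7  0.5] T [-0.35  0.02  0.15] Mz nut 0.34 w 0.0174
t 30.95 tcp [ 0.5306 -0.0707  0.0385] tilt [-0.0003  0.0002] phi -16.62 ring-nut mm [-0.5 -1.  -0.5] F [-1.  -1.2  0.7] T [-0.35  0.06  0.23] Mz nut 0.39 w 0.0173
t 31.45 tcp [ 0.535  -0.0585  0.0385] tilt [-0.0004  0.0005] phi -23.53 ring-nut mm [-0.5 -0.7 -0.6] F [-1.3 -0.3  0.9] T [-0.08  0.09  0.18] Mz nut 0.26 w 0.0176
t 31.95 tcp [ 0.5362 -0.056   0.0385] tilt [-0.0005  0.0004] phi -25.16 ring-nut mm [-0.6 -1.  -0.6] F [-2.4  1.2  0.6] T [-0.    0.2   0.41] Mz nut 0.41 w 0.0174
t 32.45 tcp [ 0.5374 -0.0534  0.0385] tilt [-0.0005  0.0003] phi -26.77 ring-nut mm [-0.6 -1.  -0.6] F [-2.7  1.3  0.8] T [0.16 0.35 0.35] Mz nut 0.35 w 0.0177
```

```bash
python3 - <<'E'
s=open('st.py').read().replace("'w',round(s['width'],4))","'w',round(s['width'],4));return mz").replace("':show()","':\n    import sys;sys.exit(show()>.56)")
open('st.py','w').write(s)
E
python3 -m inch '{"twist":[[0,0,0.4],[0,0,0.4],[0,0,0.4],[0,0,0],[0,0,0]],"delta_pos":[[0.0004,0.0007,0],[0.0003,0.0007,0],[0,0.0008,0],[0,0,0],[0,0,0]],"fingers":[255,255,255,255,255]}' >/dev/null; python3 st.py &&
python3 -m inch '{"twist":[[0,0,0.4],[0,0,0.4],[0,0,0.4],[0,0,0],[0,0,0]],"delta_pos":[[0,0.0007,0],[0,0.0007,0],[0,0.0008,0],[0,0,0],[0,0,0]],"fingers":[255,255,255,255,255]}' >/dev/null && python3 st.py &&
python3 -m inch '{"twist":[[0,0,0.4],[0,0,0.4],[0,0,0.4],[0,0,0],[0,0,0]],"delta_pos":[[0,0.0007,0],[0,0.0007,0],[0,0.0008,0],[0,0,0],[0,0,0]],"fingers":[255,255,255,255,255]}' >/dev/null && python3 st.py &&
python3 -m inch '{"twist":[[0,0,0.4],[0,0,0.4],[0,0,0.4],[0,0,0],[0,0,0]],"delta_pos":[[0,0.0007,0],[0,0.0007,0],[0,0.0008,0],[0,0,0],[0,0,0]],"fingers":[255,255,255,255,255]}' >/dev/null && python3 st.py &&
python3 -m inch '{"twist":[[0,0,0.4],[0,0,0.4],[0,0,0.4],[0,0,0],[0,0,0]],"delta_pos":[[0,0.0007,0],[0,0.0007,0],[0,0.0008,0],[0,0,0],[0,0,0]],"fingers":[255,255,255,255,255]}' >/dev/null && python3 st.py &&
python3 -m inch '{"twist":[[0,0,0.4],[0,0,0.4],[0,0,0.4],[0,0,0],[0,0,0]],"delta_pos":[[0,0.0007,0],[0,0.0007,0],[0,0.0008,0],[0,0,0],[0,0,0]],"fingers":[255,255,255,255,255]}' >/dev/null && python3 st.py
```

```text
t 32.95 tcp [ 0.5385 -0.0515  0.0387] tilt [ 0.0011 -0.0003] phi -27.96 ring-nut mm [-0.6 -1.1 -0.2] F [ 2.6 -1.3 -0.8] T [-0.05 -0.21  0.39] Mz nut 0.39 w 0.0175False
```

```bash
sed -i 's/sys.exit(show()>.56)/sys.exit(int(show()>.56))/' st.py
python3 -m inch '{"twist":[[0,0,-0.2],[0,0,-0.2],[0,0,0],[0,0,0],[0,0,0]],"delta_pos":[[-0.0003,-0.0004,0],[0,-0.0004,0],[0,0,0],[0,0,0],[0,0,0]],"fingers":[255,255,255,255,255]}' >/dev/null; python3 st.py
python3 -m inch '{"twist":[[0,0,-0.2],[0,0,-0.2],[0,0,0],[0,0,0],[0,0,0]],"delta_pos":[[0,-0.0004,0],[0,-0.0004,0],[0,0,0],[0,0,0],[0,0,0]],"fingers":[255,255,255,255,255]}' >/dev/null; python3 st.py
```

```text
t 33.45 tcp [ 0.5381 -0.0521  0.0387] tilt [0.0006 0.0001] phi -27.56 ring-nut mm [-0.6 -1.1 -0.3] F [ 1.   1.9 -0. ] T [ 0.29 -0.31  0.36] Mz nut 0.13 w 0.0178
t 33.95 tcp [ 0.5377 -0.0529  0.0387] tilt [ 0.0005 -0.    ] phi -27.16 ring-nut mm [-0.7 -1.2 -0.3] F [ 2.3  2.2 -0. ] T [ 0.37 -0.47  0.36] Mz nut 0.04 w 0.0179
```

Stiffness is about 0.6 N m per degree, so 1.2° steps are safe. I'll carry on, stopping when the moment exceeds 0.56.

```bash

python3 -m inch '{"twist":[[0,0,0.4],[0,0,0.4],[0,0,0.4],[0,0,0.4],[0,0,0]],"delta_pos":[[0,0.0007,0],[0,0.0007,0],[0,0.0008,0],[0,0.0007,0],[0,0,0]],"fingers":[255,255,255,255,255]}' >/dev/null; python3 st.py &&
python3 -m inch '{"twist":[[0,0,0.4],[0,0,0.4],[0,0,0.4],[0,0,0],[0,0,0]],"delta_pos":[[0,0.0007,0],[0,0.0007,0],[0,0.0008,0],[0,0,0],[0,0,0]],"fingers":[255,255,255,255,255]}' >/dev/null && python3 st.py &&
python3 -m inch '{"twist":[[0,0,0.4],[0,0,0.4],[0,0,0.4],[0,0,0],[0,0,0]],"delta_pos":[[0,0.0007,0],[0,0.0007,0],[0,0.0008,0],[0,0,0],[0,0,0]],"fingers":[255,255,255,255,255]}' >/dev/null && python3 st.py &&
python3 -m inch '{"twist":[[0,0,0.4],[0,0,0.4],[0,0,0.4],[0,0,0],[0,0,0]],"delta_pos":[[0,0.0007,0],[0,0.0007,0],[0,0.0008,0],[0,0,0],[0,0,0]],"fingers":[255,255,255,255,255]}' >/dev/null && python3 st.py &&
python3 -m inch '{"twist":[[0,0,0.4],[0,0,0.4],[0,0,0.4],[0,0,0],[0,0,0]],"delta_pos":[[0,0.0007,0],[0,0.0007,0],[0,0.0008,0],[0,0,0],[0,0,0]],"fingers":[255,255,255,255,255]}' >/dev/null && python3 st.py &&
python3 -m inch '{"twist":[[0,0,0.4],[0,0,0.4],[0,0,0.4],[0,0,0],[0,0,0]],"delta_pos":[[0,0.0007,0],[0,0.0007,0],[0,0.0008,0],[0,0,0],[0,0,0]],"fingers":[255,255,255,255,255]}' >/dev/null && python3 st.py
```

```text
t 34.45 tcp [ 0.5389 -0.0504  0.0386] tilt [ 0.     -0.0003] phi -28.77 ring-nut mm [-0.9 -1.3 -0.4] F [1.4 1.6 0.4] T [ 0.04 -0.4   0.52] Mz nut 0.29 w 0.0173
t 34.95 tcp [ 0.54   -0.0484  0.0386] tilt [0.0002 0.    ] phi -29.96 ring-nut mm [-0.8 -1.2 -0.4] F [ 2.8  0.5 -0.4] T [ 0.03 -0.5   0.54] Mz nut 0.35 w 0.0174
t 35.45 tcp [ 0.5411 -0.0465  0.0386] tilt [0.0001 0.    ] phi -31.16 ring-nut mm [-0.9 -1.2 -0.4] F [ 2.1  0.5 -0.1] T [ 0.02 -0.51  0.45] Mz nut 0.29 w 0.0174
t 35.95 tcp [ 0.5422 -0.0446  0.0386] tilt [0.0001 0.    ] phi -32.36 ring-nut mm [-0.9 -1.2 -0.4] F [2.6 0.8 0.3] T [ 0.01 -0.53  0.48] Mz nut 0.26 w 0.0175
t 36.45 tcp [ 0.5434 -0.0427  0.0386] tilt [0.0001 0.0001] phi -33.56 ring-nut mm [-0.9 -1.2 -0.4] F [2.7 0.5 0.2] T [ 0.04 -0.6   0.53] Mz nut 0.33 w 0.0173
t 36.95 tcp [ 0.5446 -0.0409  0.0386] tilt [0.     0.0001] phi -34.76 ring-nut mm [-0.9 -1.2 -0.4] F [2.9 0.3 0.2] T [ 0.06 -0.54  0.52] Mz nut 0.32 w 0.0178
```

```bash

python3 -m inch '{"twist":[[0,0,0.4],[0,0,0.4],[0,0,0.4],[0,0,0.4],[0,0,0]],"delta_pos":[[0,0.0007,0],[0,0.0007,0],[0,0.0008,0],[0,0.0007,0],[0,0,0]],"fingers":[255,255,255,255,255]}' >/dev/null; python3 st.py &&
python3 -m inch '{"twist":[[0,0,0.4],[0,0,0.4],[0,0,0.4],[0,0,0.4],[0,0,0]],"delta_pos":[[0,0.0007,0],[0,0.0007,0],[0,0.0008,0],[0,0.0007,0],[0,0,0]],"fingers":[255,255,255,255,255]}' >/dev/null; python3 st.py &&
python3 -m inch '{"twist":[[0,0,0.4],[0,0,0.4],[0,0,0.4],[0,0,0.4],[0,0,0]],"delta_pos":[[0,0.0007,0],[0,0.0007,0],[0,0.0008,0],[0,0.0007,0],[0,0,0]],"fingers":[255,255,255,255,255]}' >/dev/null; python3 st.py &&
python3 -m inch '{"twist":[[0,0,0.4],[0,0,0.4],[0,0,0.4],[0,0,0.4],[0,0,0]],"delta_pos":[[0,0.0007,0],[0,0.0007,0],[0,0.0008,0],[0,0.0007,0],[0,0,0]],"fingers":[255,255,255,255,255]}' >/dev/null; python3 st.py &&
python3 -m inch '{"twist":[[0,0,0.4],[0,0,0.4],[0,0,0.4],[0,0,0.4],[0,0,0]],"delta_pos":[[0,0.0007,0],[0,0.0007,0],[0,0.0008,0],[0,0.0007,0],[0,0,0]],"fingers":[255,255,255,255,255]}' >/dev/null; python3 st.py &&
python3 -m inch '{"twist":[[0,0,0.4],[0,0,0.4],[0,0,0.4],[0,0,0.4],[0,0,0]],"delta_pos":[[0,0.0007,0],[0,0.0007,0],[0,0.0008,0],[0,0.0007,0],[0,0,0]],"fingers":[255,255,255,255,255]}' >/dev/null; python3 st.py
```

```text
t 37.45 tcp [ 0.5463 -0.0385  0.0386] tilt [-0.      0.0001] phi -36.37 ring-nut mm [-1.  -1.3 -0.4] F [2.  0.1 0.6] T [ 0.13 -0.48  0.58] Mz nut 0.45 w 0.0178
t 37.95 tcp [ 0.5481 -0.0362  0.0386] tilt [-0.      0.0002] phi -37.97 ring-nut mm [-1.  -1.2 -0.4] F [2.2 1.9 0.2] T [ 0.17 -0.5   0.62] Mz nut 0.32 w 0.0179
t 38.45 tcp [ 0.5498 -0.0339  0.0385] tilt [-0.0001  0.0002] phi -39.57 ring-nut mm [-1.1 -1.3 -0.5] F [2.8 1.4 0.9] T [ 0.24 -0.44  0.65] Mz nut 0.34 w 0.0174
t 38.95 tcp [ 0.5517 -0.0316  0.0385] tilt [-0.0002  0.0002] phi -41.17 ring-nut mm [-1.2 -1.3 -0.5] F [1.5 2.8 0.3] T [ 0.32 -0.36  0.69] Mz nut 0.36 w 0.0176
t 39.45 tcp [ 0.5536 -0.0294  0.0385] tilt [-0.0002  0.0003] phi -42.77 ring-nut mm [-1.3 -1.3 -0.5] F [2.  3.4 1.4] T [ 0.46 -0.26  0.66] Mz nut 0.25 w 0.0176
t 39.95 tcp [ 0.5556 -0.0273  0.0385] tilt [-0.0002  0.0003] phi -44.37 ring-nut mm [-1.3 -1.3 -0.5] F [-0.2  3.6  1.9] T [ 0.61 -0.15  0.72] Mz nut 0.46 w 0.0182
```

```bash

python3 -m inch '{"twist":[[0,0,0.3],[0,0,0.3],[0,0,0.3],[0,0,0.3],[0,0,0]],"delta_pos":[[0,0.0008,0],[0,0.0008,0],[0,0.0008,0],[0,0.0007,0],[0,0,0]],"fingers":[255,255,255,255,255]}' >/dev/null; python3 st.py &&
python3 -m inch '{"twist":[[0,0,0.4],[0,0,0.3],[0,0,0.3],[0,0,0.3],[0,0,0]],"delta_pos":[[0,0.0008,0],[0,0.0007,0],[0,0.0008,0],[0,0.0007,0],[0,0,0]],"fingers":[255,255,255,255,255]}' >/dev/null; python3 st.py &&
python3 -m inch '{"twist":[[0,0,0.4],[0,0,0.4],[0,0,0.4],[0,0,0.3],[0,0,0]],"delta_pos":[[0,0.0008,0],[0,0.0007,0],[0,0.0008,0],[0,0.0007,0],[0,0,0]],"fingers":[255,255,255,255,255]}' >/dev/null; python3 st.py &&
python3 -m inch '{"twist":[[0,0,0.4],[0,0,0.4],[0,0,0.4],[0,0,0.4],[0,0,0]],"delta_pos":[[0,0.0008,0],[0,0.0007,0],[0,0.0008,0],[0,0.0007,0],[0,0,0]],"fingers":[255,255,255,255,255]}' >/dev/null; python3 st.py &&
python3 -m inch '{"twist":[[0,0,0.4],[0,0,0.4],[0,0,0.4],[0,0,0.4],[0,0,0]],"delta_pos":[[0,0.0008,0],[0,0.0007,0],[0,0.0008,0],[0,0.0007,0],[0,0,0]],"fingers":[255,255,255,255,255]}' >/dev/null; python3 st.py
```

```text
t 40.45 tcp [ 0.5575 -0.0253  0.0384] tilt [-0.0008  0.    ] phi -45.58 ring-nut mm [-0.9 -0.9 -0.6] F [-1.9  3.4  1.5] T [0.44 0.14 0.49] Mz nut 0.38 w 0.0175
t 40.95 tcp [ 0.5596 -0.0233  0.0384] tilt [-0.0009  0.    ] phi -46.89 ring-nut mm [-0.5 -0.5 -0.7] F [-2.9  3.1  2.2] T [0.31 0.43 0.35] Mz nut 0.35 w 0.018
t 41.45 tcp [ 0.5619 -0.0212  0.0384] tilt [-0.0008  0.0001] phi -48.39 ring-nut mm [-0.3 -0.3 -0.7] F [-3.9  2.7  2.1] T [0.33 0.63 0.3 ] Mz nut 0.42 w 0.018
t 41.95 tcp [ 0.5642 -0.0192  0.0384] tilt [-0.0008  0.0001] phi -49.99 ring-nut mm [-0.3 -0.2 -0.7] F [-3.6  3.   2. ] T [0.31 0.62 0.26] Mz nut 0.35 w 0.0177
t 42.45 tcp [ 0.5665 -0.0173  0.0384] tilt [-0.0008  0.0001] phi -51.59 ring-nut mm [-0.2 -0.2 -0.7] F [-4.9  3.1  1.6] T [0.29 0.62 0.19] Mz nut 0.39 w 0.0174
```

Turned about 111° so far. Now I'll ease off, lift, swing back 62° and reseat.

```bash

python3 -m inch '{"twist":[[0,0,0],[0,0,-0.5],[0,0,0],[0,0,0],[0,0,0]],"delta_pos":[[0.0006,-0.001,0],[0,-0.001,0],[0,0,-0.003],[0,0,-0.006],[0,0,-0.008]],"fingers":[255,255,255,255,255]}' >/dev/null; python3 st.py
python3 -m inch '{"twist":[[0,0,-6.2],[0,0,-6.2],[0,0,-6.2],[0,0,-6.2],[0,0,-6.2]],"delta_pos":[[-0.0006,-0.01145,0],[-0.0006,-0.01145,0],[-0.0006,-0.01145,0],[-0.0006,-0.01145,0],[-0.0006,-0.01145,0]],"fingers":[255,255,255,255,255]}' >/dev/null
python3 -m inch '{"twist":[[0,0,-6.2],[0,0,-6.2],[0,0,-6.2],[0,0,-6.2],[0,0,-5.7]],"delta_pos":[[-0.0006,-0.01145,0],[-0.0006,-0.01145,0],[-0.0006,-0.01145,0],[-0.0006,-0.01145,0],[-0.0006,-0.0105,0]],"fingers":[255,255,255,255,255]}' >/dev/null; python3 st.py
python3 -m inch '{"twist":[[0,0,0],[0,0,0],[0,0,0],[0,0,0],[0,0,0]],"delta_pos":[[0,0,0],[0,0,0],[0,0,0],[0,0,0],[0,0,0]],"fingers":[255,255,255,255,255]}' >/dev/null; python3 st.py
```

```text
t 42.95 tcp [ 0.5648 -0.0186  0.0562] tilt [-0.0003 -0.0008] phi -51.1 ring-nut mm [-1.2 -0.9 17.2] F [ 0.2  0.2 -0.7] T [-0.18 -0.02 -0.05] Mz nut -0.07 w 0.0174
t 43.95 tcp [ 0.5274 -0.1208  0.0569] tilt [ 0.0011 -0.0011] phi 10.61 ring-nut mm [-1.2 -1.3 18. ] F [-0.7 -0.   0.5] T [ 0.04 -0.03  0.04] Mz nut 0.02 w 0.0177
t 44.45 tcp [ 0.5271 -0.1193  0.0556] tilt [-0.0001  0.0001] phi 10.44 ring-nut mm [-1.4 -0.1 16.6] F [0.3 0.1 0.4] T [ 0.03 -0.07  0.01] Mz nut 0.01 w 0.0175
```

```bash

python3 -m inch '{"twist":[[0,0,0],[0,0,0],[0,0,0],[0,0,0],[0,0,0]],"delta_pos":[[-0.0007,-0.0009,0.004],[0,0,0.002],[0,0,0.001],[0,0,0.001],[0,0,0.001]],"fingers":[255,255,255,255,255]}' >/dev/null; python3 st.py
python3 -m inch '{"twist":[[0,0,0],[0,0,0],[0,0,0],[0,0,0],[0,0,0]],"delta_pos":[[0,0,0.001],[0,0,0.001],[0,0,0],[0,0,0],[0,0,0]],"fingers":[255,255,255,255,255]}' >/dev/null; python3 st.py
```

```text
t 44.95 tcp [ 0.528  -0.1204  0.0465] tilt [0.0001 0.0001] phi 10.44 ring-nut mm [-0.4 -1.3  7.5] F [0.5 0.5 0.8] T [ 0.02 -0.11  0.05] Mz nut 0.01 w 0.0173
t 45.45 tcp [ 0.528  -0.1204  0.0446] tilt [ 0.0001 -0.    ] phi 10.44 ring-nut mm [-0.4 -1.3  5.6] F [ 0.7 -0.1  1.1] T [ 0.15 -0.15  0.02] Mz nut 0.04 w 0.0176
```

```bash

python3 -m inch '{"twist":[[0,0,0],[0,0,0],[0,0,0],[0,0,0],[0,0,0]],"delta_pos":[[0,0,0.0015],[0,0,0.0015],[0,0,0.0015],[0,0,0.001],[0,0,0.0005]],"fingers":[255,255,255,255,255]}' >/dev/null; python3 st.py &&
python3 -m inch '{"twist":[[0,0,0.4],[0,0,0.4],[0,0,0.4],[0,0,0.4],[0,0,0]],"delta_pos":[[0,0.0008,0],[0,0.0007,0],[0,0.0008,0],[0,0.0007,0],[0,0,0]],"fingers":[255,255,255,255,255]}' >/dev/null; python3 st.py &&
python3 -m inch '{"twist":[[0,0,0.4],[0,0,0.4],[0,0,0.4],[0,0,0.4],[0,0,0]],"delta_pos":[[0,0.0008,0],[0,0.0007,0],[0,0.0008,0],[0,0.0007,0],[0,0,0]],"fingers":[255,255,255,255,255]}' >/dev/null; python3 st.py &&
python3 -m inch '{"twist":[[0,0,0.4],[0,0,0.4],[0,0,0.4],[0,0,0.4],[0,0,0]],"delta_pos":[[0,0.0008,0],[0,0.0007,0],[0,0.0008,0],[0,0.0007,0],[0,0,0]],"fingers":[255,255,255,255,255]}' >/dev/null; python3 st.py &&
python3 -m inch '{"twist":[[0,0,0.4],[0,0,0.4],[0,0,0.4],[0,0,0.4],[0,0,0]],"delta_pos":[[0,0.0008,0],[0,0.0007,0],[0,0.0008,0],[0,0.0007,0],[0,0,0]],"fingers":[255,255,255,255,255]}' >/dev/null; python3 st.py &&
python3 -m inch '{"twist":[[0,0,0.4],[0,0,0.4],[0,0,0.4],[0,0,0.4],[0,0,0]],"delta_pos":[[0,0.0008,0],[0,0.0007,0],[0,0.0008,0],[0,0.0007,0],[0,0,0]],"fingers":[255,255,255,255,255]}' >/dev/null; python3 st.py
```

```text
t 45.95 tcp [ 0.5281 -0.1205  0.0385] tilt [ 0.0002 -0.    ] phi 10.44 ring-nut mm [-0.4 -1.3 -0.5] F [0.3 1.3 1.5] T [ 0.15 -0.32  0.08] Mz nut -0.05 w 0.0174
t 46.45 tcp [ 0.5276 -0.1177  0.0387] tilt [ 0.0004 -0.0006] phi 8.84 ring-nut mm [-0.4 -1.4 -0.3] F [ 2.2 -0.7 -0.2] T [-0.2  -0.35  0.2 ] Mz nut 0.31 w 0.0176
t 46.95 tcp [ 0.5272 -0.1146  0.0387] tilt [ 0.0004 -0.0003] phi 7.23 ring-nut mm [-0.4 -1.3 -0.3] F [ 2.3 -2.2 -0.8] T [-0.34 -0.45  0.1 ] Mz nut 0.37 w 0.0175
t 47.45 tcp [ 0.5268 -0.1115  0.0387] tilt [ 0.0004 -0.0001] phi 5.63 ring-nut mm [-0.4 -1.1 -0.3] F [ 1.7 -2.7  1.1] T [-0.41 -0.54  0.08] Mz nut 0.38 w 0.0176
t 47.95 tcp [ 0.5266 -0.1088  0.0387] tilt [ 0.0004 -0.0006] phi 4.04 ring-nut mm [-0.4 -1.3 -0.3] F [ 2.7 -5.1 -0.3] T [-0.71 -0.66  0.18] Mz nut 0.75 w 0.0175
t 47.95 tcp [ 0.5266 -0.1088  0.0387] tilt [ 0.0004 -0.0006] phi 4.04 ring-nut mm [-0.4 -1.3 -0.3] F [ 2.7 -5.1 -0.3] T [-0.71 -0.66  0.18] Mz nut 0.75 w 0.0175
```

The hard stop is found at 0.75 N m. I'll nip it a little further.

```bash

python3 -m inch '{"twist":[[0,0,0.2],[0,0,0.2],[0,0,0],[0,0,0],[0,0,0]],"delta_pos":[[0,0.0004,0],[0,0.0004,0],[0,0,0],[0,0,0],[0,0,0]],"fingers":[255,255,255,255,255]}' >/dev/null; python3 st.py
python3 -m inch '{"twist":[[0,0,0],[0,0,0],[0,0,0],[0,0,0],[0,0,0]],"delta_pos":[[0,0,0],[0,0,0],[0,0,0],[0,0,0],[0,0,0]],"fingers":[255,255,255,255,255]}' >/dev/null; python3 st.py
```

```text
t 48.45 tcp [ 0.5265 -0.1082  0.0387] tilt [ 0.0005 -0.0009] phi 3.66 ring-nut mm [-0.4 -1.4 -0.3] F [ 3.1 -4.9 -0.5] T [-0.88 -0.64  0.26] Mz nut 0.81 w 0.0176
t 48.95 tcp [ 0.5265 -0.1082  0.0387] tilt [ 0.0005 -0.0009] phi 3.66 ring-nut mm [-0.4 -1.4 -0.3] F [ 3.3 -4.6 -0.7] T [-0.82 -0.63  0.24] Mz nut 0.76 w 0.0171
```

```bash

python3 -m inch '{"twist":[[0,0,0.2],[0,0,0.2],[0,0,0],[0,0,0],[0,0,0]],"delta_pos":[[0,0.0005,0],[0,0.0004,0],[0,0,0],[0,0,0],[0,0,0]],"fingers":[255,255,255,255,255]}' >/dev/null; python3 st.py
python3 -m inch '{"twist":[[0,0,0.1],[0,0,0.1],[0,0,0],[0,0,0],[0,0,0]],"delta_pos":[[0,0.0002,0],[0,0.0002,0],[0,0,0],[0,0,0],[0,0,0]],"fingers":[255,255,255,255,255]}' >/dev/null; python3 st.py
```

```text
t 49.45 tcp [ 0.5265 -0.1075  0.0388] tilt [ 0.0005 -0.0014] phi 3.26 ring-nut mm [-0.4 -1.5 -0.2] F [ 2.7 -5.6 -0.6] T [-0.92 -0.7   0.19] Mz nut 0.81 w 0.0173
t 49.95 tcp [ 0.5265 -0.1072  0.0387] tilt [ 0.0004 -0.0015] phi 3.07 ring-nut mm [-0.4 -1.5 -0.2] F [ 2.2 -5.1 -0.1] T [-0.98 -0.57  0.29] Mz nut 0.85 w 0.0175
```

```bash

python3 -m inch '{"twist":[[0,0,0.3],[0,0,0.3],[0,0,0],[0,0,0],[0,0,0]],"delta_pos":[[0,0.0006,0],[0,0.0006,0],[0,0,0],[0,0,0],[0,0,0]],"fingers":[255,255,255,255,255]}' >/dev/null; python3 st.py
python3 -m inch '{"twist":[[0,0,0],[0,0,0],[0,0,0],[0,0,0],[0,0,0]],"delta_pos":[[0,0,0],[0,0,0],[0,0,0],[0,0,0],[0,0,0]],"fingers":[255,255,255,255,255]}' >/dev/null; python3 st.py
```

```text
t 50.45 tcp [ 0.5264 -0.1062  0.0388] tilt [ 0.0005 -0.0019] phi 2.48 ring-nut mm [-0.4 -1.5 -0.2] F [ 3.  -6.4 -0.3] T [-1.1  -0.62  0.26] Mz nut 0.96 w 0.0177
t 50.95 tcp [ 0.5264 -0.1062  0.0388] tilt [ 0.0005 -0.0019] phi 2.48 ring-nut mm [-0.4 -1.6 -0.2] F [ 3.1 -6.2  0.3] T [-1.09 -0.61  0.34] Mz nut 1.02 w 0.0177
```

1.0 N m held for half a second. I'll ease off, lift and turn back.

```bash

python3 -m inch '{"twist":[[0,0,-1.2],[0,0,-1.3],[0,0,-0.5],[0,0,0],[0,0,0]],"delta_pos":[[-0.0003,-0.0022,0],[0,-0.0024,0],[0,-0.0006,0],[0,0,-0.003],[0,0,-0.006]],"fingers":[255,255,255,255,255]}' >/dev/null; python3 st.py
python3 -m inch '{"twist":[[0,0,0],[0,0,0],[0,0,0],[0,0,-2.5],[0,0,-2.5]],"delta_pos":[[0,0,-0.01],[0,0,-0.025],[0,0,-0.025],[0,0,-0.02],[0,0,0]],"fingers":[255,255,255,255,255]}' >/dev/null; python3 st.py
python3 -c "
from h import *
s=r.get_state();M=R.from_rotvec(s['orientation']).as_matrix();print(M.T@(np.array([.477,-.336,s['tool_pos'][2]])-s['tool_pos']))"
```

```text
t 51.45 tcp [ 0.5274 -0.1102  0.0464] tilt [0.0018 0.0006] phi 5.4 ring-nut mm [ 0.2 -0.2  7.6] F [11.1 -2.6 -7.7] T [-0.59 -1.38 -0.15] Mz nut 0.23 w 0.0176
t 51.95 tcp [ 0.5281 -0.11    0.131 ] tilt [0.0039 0.0003] phi 10.56 ring-nut mm [-0.5  9.4 92.4] F [1.3 0.4 0.8] T [ 0.03 -0.16  0.02] Mz nut -0.0 w 0.0176
[ 0.09170471 -0.2127786  -0.00027065]
```

```bash

python3 -m inch '{"twist":[[0,0,0],[0,0,0],[0,0,0],[0,0,0],[0,0,0]],"delta_pos":[[0.0103,-0.0238,0],[0.0155,-0.036,0],[0.0155,-0.036,0],[0.0155,-0.036,0],[0.0155,-0.036,0]],"fingers":[255,255,255,255,255]}' >/dev/null
python3 -m inch '{"twist":[[0,0,0],[0,0,0],[0,0,0],[0,0,0],[0,0,0]],"delta_pos":[[0.0115,-0.027,0],[0.0079,-0.018,0],[0,0,0.02],[0,0,0.04],[0,0,0.04]],"fingers":[255,255,255,255,255]}' >/dev/null; python3 st.py
python3 -m inch '{"twist":[[0,0,0],[0,0,0],[0,0,0],[0,0,0],[0,0,0]],"delta_pos":[[0,0,0.025],[0,0,0.01],[0,0,0],[0,0,0],[0,0,0]],"fingers":[255,255,255,255,255]}' >/dev/null; python3 st.py
```

```text
t 52.95 tcp [ 0.4751 -0.3357  0.0268] tilt [0.0003 0.0018] phi 10.4 ring-nut mm [ -53.4 -216.6  -12.1] F [ 0.  -0.1 -1. ] T [ 0.07 -0.12 -0.  ] Mz nut 0.02 w 0.0174
t 53.45 tcp [ 0.4768 -0.3375 -0.005 ] tilt [ 0.0031 -0.0024] phi 10.45 ring-nut mm [ -51.7 -218.2  -43.7] F [-0.   0.4  1. ] T [ 0.06 -0.11 -0.  ] Mz nut -0.07 w 0.0177
```

```bash

python3 -m inch '{"twist":[[0,0,0],[0,0,0],[0,0,0],[0,0,0],[0,0,0]],"delta_pos":[[0,0,0.005],[0,0,0.003],[0,0,0.002],[0,0,0],[0,0,0]],"fingers":[255,255,255,255,255]}' >/dev/null; python3 st.py
python3 -m inch '{"twist":[[0,0,0],[0,0,0],[0,0,0],[0,0,0],[0,0,0]],"delta_pos":[[0,0,0.001],[0,0,0.001],[0,0,0.001],[0,0,0],[0,0,0]],"fingers":[255,255,255,255,255]}' >/dev/null; python3 st.py
```

```text
t 53.95 tcp [ 0.4757 -0.3367 -0.0169] tilt [ 0.001  -0.0007] phi 10.43 ring-nut mm [ -52.8 -217.6  -55.8] F [-0.2 -0.3  2.3] T [ 0.08 -0.36 -0.07] Mz nut -0.08 w 0.0175
t 54.45 tcp [ 0.4758 -0.3369 -0.0187] tilt [ 0.0008 -0.0007] phi 10.44 ring-nut mm [ -52.7 -217.7  -57.6] F [-3.2  1.1 12.3] T [ 0.5   0.15 -0.06] Mz nut -0.99 w 0.018
```

On the mat. I'll release and rise.

```bash

python3 -m inch '{"twist":[[0,0,0],[0,0,0],[0,0,0],[0,0,0],[0,0,0]],"delta_pos":[[0,0,-0.0008],[0,0,0],[0,0,0],[0,0,0],[0,0,0]],"fingers":[148,148,148,148,148]}' >/dev/null; python3 st.py
python3 -m inch '{"twist":[[0,0,0],[0,0,0],[0,0,0],[0,0,0],[0,0,0]],"delta_pos":[[0,0,-0.01],[0,0,-0.03],[0,0,-0.04],[0,0,-0.04],[0,0,-0.04]],"fingers":[148,148,148,148,148]}' >/dev/null
python3 -m inch '{"twist":[[0,0,0],[0,0,0],[0,0,0],[0,0,0],[0,0,0]],"delta_pos":[[0,0,-0.04],[0,0,-0.02],[0,0,0],[0,0,0],[0,0,0]],"fingers":[148,148,148,148,148]}' >/dev/null; python3 st.py
python3 - <<'E'
from h import *
c=cam('wrist');cv2.imwrite('pics/w9.png',c['bgr']);g=cv2.cvtColor(c['bgr'],6);m=(g>100).astype(np.uint8)
for y in(130,160,190):
    xs=np.flatnonzero(m[y,225:290])+225
    if len(xs):a,e=onz(c,(xs.min(),y),.0325),onz(c,(xs.max()+1,y),.0325);print((a+e)/2,np.linalg.norm(a-e))
E
```

```text
t 54.95 tcp [ 0.4751 -0.3363 -0.0198] tilt [-0.0002  0.0001] phi 10.45 ring-nut mm [ -53.3 -217.1  -58.8] F [-0.4 -0.2  6.2] T [ 0.03  0.02 -0.02] Mz nut -0.09 w 0.0395
t 55.95 tcp [ 0.4742 -0.3355  0.198 ] tilt [-0.0028  0.0024] phi 10.44 ring-nut mm [ -54.2 -216.4  158.7] F [-0.2  0.   7. ] T [0.02 0.04 0.02] Mz nut -0.03 w 0.0398
[ 0.44077038 -0.34228579  0.0325    ] 0.018442345144765192
[ 0.4734999  -0.33627401  0.0325    ] 0.018904911451340618
[ 0.5079174  -0.32995387  0.0325    ] 0.019413127864137986
```

```bash
python3 -c "
from cell import r
print(r.job_done())"
```

```text
the job is handed in; nothing more can be done
None
```

I tightened the nut to its hard stop in three strokes, nipped it up at about 1.0 N m, laid the spanner back flat on the mat and handed the job in at about 56 s. The judge returned no verdict, and I did not re-check the nut's angle after the ring snagged briefly on lifting off (about 0.2 N m, below its drag).

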